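# Snug down the heat-sink on the test board, corner to opposite corner

### The arm

A 7-joint arm with a two-finger parallel gripper is mounted at the origin on the work surface. World frame = base frame: x ahead of the robot, y to its left, z up, the work surface at z = 0. Lengths are in m, angles in rad, forces in N, time in s.
With the tool pointing down it reaches from about 0.425 to 0.875 m from the base axis. Payload 8.4 kg.
Tool frame: the origin (TCP) lies midway between the tips of the shut fingers; the grasp point (between the pads) lies 19 mm behind it; z points along the fingers, y is the line along which they close (so a half turn about z gives the same grasp; the last joint's range is limited). The gripper opens to 85 mm and grips with 20 to 120 N. Pads are 22 mm wide; open, the fingers measure 114 mm over their backs; the gripper's body (76 mm by 85 mm) begins 54 mm behind the grasp point. The pads swing forward as they close: fully open they stand 13 mm farther back than shut.
Start: joints at [1.091, 0.333, 0.04, 1.465, -0.013, 1.343, -0.059], TCP at [0.242, -0.603, 0.197] pointing down, gripper open.
Joint ranges: [-2.58, 2.58], [-0.38, 2.09], [-1.3, 1.39], [0.25, 2.4], [-1.5, 4.64], [0.08, 2.09], [-2.65, 2.65]. Speed limits (rad/s): [2.22, 2.22, 2.79, 2.79, 3.14, 3.14, 3.14].

### API

Orientations are given as a 3x3 rotation matrix whose columns are the frame's x, y, z axes.
In Python, from station import read_state, read_camera, ticket gives the robot as it stands. The module is installed in compiled form; this text tells all that it offers.
- The arm moves only by the tool move_arm, never from a script. Its argument "plan" is a list of rows, each a list of 7 numbers: the turn, a rotation vector about the tool's x, y, z in degrees, then the shift along the tool's x, y, z in cm, then the closure in counts, from 0 (fully open) to 255 (shut). In form: [[wx, wy, wz, x, y, z, hand], ...]. A call has 1 to 20 rows; each row shifts and turns the commanded pose from where the row before left it, along the tool's axes as they then stand; what a row does not reach is not made up. A row lasts 1/12 s, in which the tool goes at most 41.7 mm and 7.16 degrees, less where a joint would pass 70% of its speed; a pose out of reach is approached as far as the arm can. A call with a gripper value outside its range is refused whole. The fingers move at their own pace and stop on an object; "force" is the grip in N (left out, the last holds). Time passes only in rows, so rows that do not move let the fingers close. It gives the time, the measured TCP pose, the force, the opening and the grip force at its end, in the units of the state.
- read_state(): the state, without advancing time (a new reading comes with each control period).
- read_camera(name): name is "scene" or "top"; returns a dict with "color" (480x640x3 uint8, red, green, blue), "depth" (480x640 float32, m along the optical axis (not along the pixel's ray), 0 where there is no reading), "mtx" (3x3 intrinsics, pixels), "k1" (the pictures are not rectified: a ray, as slopes to the right and down, at radius r is drawn at 1 + k1 r^2 times it, then the intrinsics apply), "R" (3x3) and "t" (3): a world point X has camera coordinates R X + t. Camera axes: x right, y down, z forward; pixel columns grow to the right and rows downward; lengths in m; the calibration is good to about 2 mm. A picture is of the moment at which its call begins.
- ticket.job_done(): hands the job in; it is judged then, once.
The state is a dict: "clock": time; "q": joint angles; "qd": joint speeds; "tau": joint torques, N m; "tcp_pos": TCP position; "orientation": TCP orientation; "contact_force": force on the tool from outside, world axes, zero at the start; "ft_torque": the same for the moment, N m; "width": finger opening in m; "grasp_force": force on a finger pad.
Only numpy, scipy, OpenCV 4.12 (cv2) and the standard library are available. Lean on these libraries where they do the work, as an engineer would, in place of code of your own. Each camera call takes 0.05 s, during which the arm holds its last target. There are 200 camera calls.

### The job

Press the four push-pins to seat the heat-sink evenly on the circuit board, working in star order, corner to diagonally opposite corner: first go round pushing each pin only about 6 mm down from where it starts, then go round again in star order, pressing each pin until it is snug and the heat-sink sits firmly and level on its hidden seats. Press gently, never let the heat-sink tip by more than about 4.5 degrees, and do not disturb the things lying around; leave all pins released.

Things in the scene. Friction and masses are not known exactly. Their poses are not given: they have to be found in the camera images.
- board: Fixed black stage with aluminium plate 210 x 280 mm (top 66 mm above the table) carrying a green circuit board 190 x 190 mm (top 80 mm above the table). Origin on the table under the circuit board's centre, x and y along its edges; the plate's bare strip is on +y. Four seat posts under the cooler's corners, just outside the pins: equal, but of unknown height, tops 2.5 to 10.5 mm above the circuit board.
- cooler: Loose aluminium heat-sink, 0.26 to 0.42 kg: base plate 140 x 140 x 5 mm, finned block 76 x 76 mm rising 16 mm above the underside. Origin at the centre of the underside, z up. At the start it floats level on four coil springs at the pins (0.11 N per mm, 1.2 N preload each), underside 16 mm above the circuit board; it must come down 5.5 to 13.5 mm on to the seat posts.
- pin1: Push-pin at board +x +y (55 mm from the centre along each axis), opposite pin3. Upright: black round press cap 18 mm across, 7 mm tall, on a stem, below it a sprung steel washer 15 mm across that bears on the cooler's plate. Origin on the axis at the free washer's underside; the cap's flat top is 20 mm above it. At the start the washer is 0.3 to 1 mm above the plate.
- pin2: Push-pin at board -x +y (55 mm from the centre along each axis), opposite pin4. Same shape as pin1. Every pin slides only straight down, needs about 7.5 N to move, plus what the washer pushes back, and stays where it is left. The washer gives 2 N per mm for 3 mm, then is solid: with the plate seated the pin is home and the force rises steeply.
- pin3: Push-pin at board -x -y (55 mm from the centre along each axis), opposite pin1. Same shape as pin1. Every pin, pressed home with 14 to 17 N, goes on clamping with about 6 N after release: that is snug (4.5 N is enough). Pressing a home pin with more than 24 N (16.5 N under the washer) cracks it.
- pin4: Push-pin at board +x -y (55 mm from the centre along each axis), opposite pin2. Same shape as pin1.
- jar: Bystander: small glass jar with black lid, 28 mm across, 30 mm tall, on the plate's bare strip. Origin at its underside.
- chip: Bystander: spare black chip 26 x 26 x 6 mm on the plate's bare strip. Origin at its underside.
- driver: Bystander: screwdriver 170 mm long lying on the table.
- lens: Bystander: steel microscope objective 34 mm across, 46 mm tall, standing on the table. Origin at its underside.
- collar: Bystander: aluminium ring 40 mm across, 10 mm tall, on the table.
- brush: Bystander: small brush 150 mm long lying on the table.
- post: Bystander: steel optics post 25 mm across, 75 mm tall, standing on the table. Origin at its underside.
Not all that is in view belongs to the job. There is more than one size of the cooler; the one meant has the size given above.

How it is judged:
By the outcome, as a careful person would: the job done as asked, in the order asked, and still so for the second after the job is handed in, with the robot touching nothing.
It also fails if it takes over 64 s, if anything falls off the work surface, if the arm or the gripper's body presses on something with over 40 N, if the wrist force passes 120 N, or if a joint passes its speed limit or range.

## Working session

There is one attempt and no reset: what is moved stays moved. The work goes in short steps, Python scripts to look and compute and a tool call to move; the robot and the scene stay as the last step left them, time stands still between calls to the robot, and variables do not carry over. Pictures are saved under pics/ and viewed, at most 10 in all, crops included, and the job is handed in when it is done.

Besides the shell and the picture viewer there is one more tool, called after "Request:" by a JSON object that holds its "name" and its "arguments". move_arm: Moves the arm, as the interface text tells. Its arguments: {"type":"object","properties":{"plan":{"type":"array","items":{"type":"array","items":{"type":"number"}}},"force":{"type":"number"}},"required":["plan"]}

```bash
mkdir -p pics; ls
python3 - <<'E'
from station import read_state, read_camera
import cv2,numpy as np
s=read_state()
print(s['clock'],s['tcp_pos'],s['orientation'],s['width'],s['contact_force'])
for n in('scene','top'):
    c=read_camera(n);np.savez('pics/%s0.npz'%n,**c);cv2.imwrite('pics/%s0.png'%n,c['color'][:,:,::-1]);print(n,c['mtx'],c['k1'],c['R'],c['t'])
E
```

```text
pics
0.0 [ 0.24138665 -0.60295848  0.19581246] [[ 9.28358576e-01  3.71685154e-01 -7.07983766e-04]
 [ 3.71685811e-01 -9.28357423e-01  1.46738763e-03]
 [-1.11855788e-04 -1.62540941e-03 -9.99998673e-01]] 0.08544148093117541 [-0.21842806 -0.02927689 -0.45736636]
scene [[530.11056884   0.         319.19696419]
 [  0.         530.11056884 230.71125663]
 [  0.           0.           1.        ]] 0.0046288932128088645 [[ 0.5268169   0.84974369 -0.01999042]
 [ 0.50107999 -0.32948083 -0.80022574]
 [-0.68657323  0.41155565 -0.59936563]] [-0.292923   -0.18166988  1.64690713]
top [[504.39902035   0.         323.14556723]
 [  0.         504.39902035 239.48485086]
 [  0.           0.           1.        ]] 0.017665525299467855 [[ 0.01290816 -0.99982268  0.01371095]
 [-0.99150279 -0.01457343 -0.12926653]
 [ 0.12944343 -0.01192585 -0.99151509]] [-0.00571657  0.56243738  1.05006405]
```

View pics/top0.png

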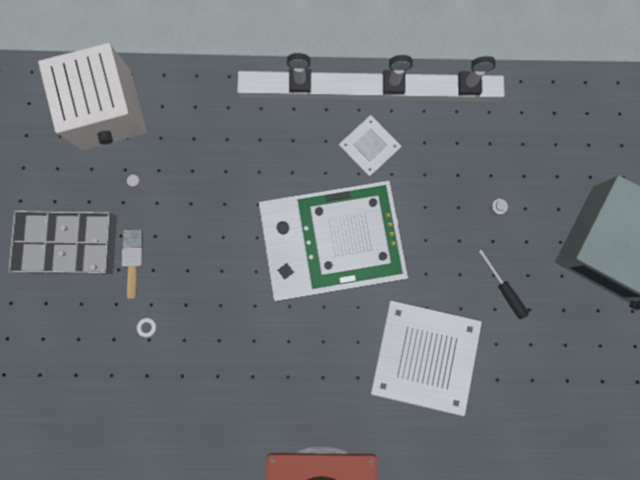

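View pics/scene0.png

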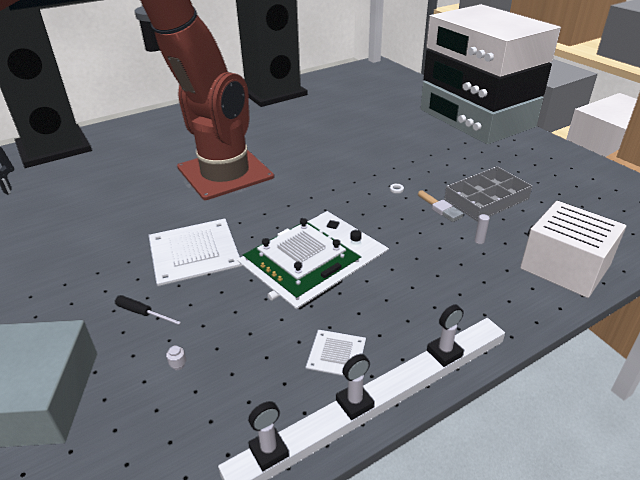

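The top view shows the cooler on the green board, with its caps at (319,211) for pin1, (327,266) for pin2, (383,256) for pin3 and (373,202) for pin4. The bare strip with the jar and chip is to the image left (+y). The other two heat-sinks, at (427,357) and (370,145), are distractors lying on the table. The scene view shows the same layout, with caps near (265,243), (304,222), (336,244) and (298,267).

```bash
cat > h.py <<'E'
import numpy as np,cv2
def undist(c,uv):
    K=c['mtx'];d=(np.asarray(uv,float)-K[:2,2])/[K[0,0],K[1,1]];p=d.copy()
    for _ in range(5): p=d/(1+float(c['k1'])*(p**2).sum())
    return np.r_[p,1]
def ray(c,uv,z):
    r=c['R'].T@undist(c,uv); o=-c['R'].T@c['t']; return o+r*(z-o[2])/r[2]
def proj(c,X):
    p=c['R']@X+c['t'];p=p[:2]/p[2];p=p*(1+float(c['k1'])*(p@p));return c['mtx'][:2,:2]@p+c['mtx'][:2,2]
def blob(c,uv,r=9,th=75):
    u,v=map(int,uv);g=c['color'].max(2)[v-r:v+r+1,u-r:u+r+1]
    n,l,s,ce=cv2.connectedComponentsWithStats((g<th).astype(np.uint8))
    k=1+np.argmin([np.hypot(*(x-r))-.1*a[4] for x,a in zip(ce[1:],s[1:])]);return ce[k]+[u-r,v-r],s[k]
E
python3 - <<'E'
from h import *
T=dict(np.load('pics/top0.npz'));S=dict(np.load('pics/scene0.npz'))
P=[(319,211),(327,266),(383,256),(373,202)];Z=.1183
W=[]
for p in P:
    q,s=blob(T,p);X=ray(T,q,Z);u=proj(S,X);qs,ss=blob(S,u,12)
    d=T['depth'][int(round(q[1])),int(round(q[0]))];a=T['R'].T@(undist(T,q)*d-T['t'])
    print(q,s,X.round(4),'scene proj',u.round(1),'blob',qs,ss,ray(S,qs,Z).round(4),'depth pt',a.round(4));W.append(X)
W=np.array(W);c=W.mean(0);print(c)
e=W-c;B=np.array([[1,1],[-1,1],[-1,-1],[1,-1]])*.055
H=e[:,:2].T@B;a=np.arctan2((B[:,0]*e[:,1]-B[:,1]*e[:,0]).sum(),(B*e[:,:2]).sum())
R=np.array([[np.cos(a),-np.sin(a)],[np.sin(a),np.cos(a)]]);print(np.degrees(a));F=B@R.T+c[:2];print(F.round(4),(W[:,:2]-F).round(4))
E
```

```text
[317.94117647 210.52941176] [ 6  6  6  7 17] [0.6102 0.0142 0.1183] scene proj [336.6 242. ] blob [335.79166667 242.85416667] [ 8 10  9  9 48] [0.6118 0.011  0.1183] depth pt [0.6094 0.0142 0.1226]
[328. 262.] [10  5  1  1  1] [ 0.507  -0.0072  0.1183] scene proj [304.4 222.1] blob [304.82758621 222.17241379] [ 8  8 17 11 58] [ 0.5079 -0.0064  0.1183] depth pt [ 0.5071 -0.0072  0.1174]
[382.1875 255.8125] [ 6  6  6  6 16] [ 0.5208 -0.1146  0.1183] scene proj [265.7 240.8] blob [265.29411765 241.54901961] [ 9 10  9  9 51] [ 0.5226 -0.1164  0.1183] depth pt [ 0.5203 -0.1139  0.124 ]
[372.52173913 201.95652174] [ 6  6  6  7 23] [ 0.6294 -0.0954  0.1183] scene proj [297.7 264.5] blob [297.42857143 265.55102041] [ 9 10  8  9 49] [ 0.6319 -0.0975  0.1183] depth pt [ 0.6281 -0.0946  0.1248]
[ 0.56685428 -0.05072337  0.1183    ]
9.749969234829853
[[ 0.6117  0.0128]
 [ 0.5033 -0.0058]
 [ 0.522  -0.1142]
 [ 0.6304 -0.0956]] [[-0.0016  0.0014]
 [ 0.0037 -0.0013]
 [-0.0011 -0.0004]
 [-0.001   0.0003]]
```

```bash
cat > fit.py <<'E'
from h import *
def fit(T,S,P0,Z):
    A=[]
    for p in P0:
        for c,r,th in((T,9,100),(S,12,75)):
            q,s=blob(c,proj(c,p),r,th);A.append(ray(c,q,Z)[:2]);
    A=np.array(A).reshape(4,2,2);print(((A[:,0]-A[:,1])*1e3).round(1).tolist())
    W=A.mean(1);c=W.mean(0);e=W-c;B=np.array([[1,1],[-1,1],[-1,-1],[1,-1]])*.055
    a=np.arctan2((B[:,0]*e[:,1]-B[:,1]*e[:,0]).sum(),(B*e).sum())
    R=np.array([[np.cos(a),-np.sin(a)],[np.sin(a),np.cos(a)]]);F=B@R.T+c;print(np.degrees(a),F.round(4).tolist(),((W-F)*1e3).round(1).tolist());return F
E
python3 - <<'E'
from fit import *
from station import read_state
T=dict(np.load('pics/top0.npz'));S=dict(np.load('pics/scene0.npz'))
P=[np.r_[x,.1183] for x in [[.6115,.0125],[.505,-.0065],[.522,-.1145],[.6305,-.096]]]
F=fit(T,S,P,.1190)
s=read_state();R=s['orientation']
p=s['tcp_pos']
for k in(0,2,1,3,0):
    d=R.T@(np.r_[F[k],.140]-p);print(k+1,(d*100).round(2));p=np.r_[F[k],.14]
E
```

```text
[[-3.3, 2.4], [-7.4, -0.1], [-2.8, 1.9], [-3.4, 2.3]]
9.836575193635563 [[0.612, 0.0116], [0.5036, -0.0072], [0.5224, -0.1155], [0.6308, -0.0968]] [[-1.2, 0.1], [1.4, 0.2], [-0.4, -0.3], [0.1, 0.0]]
1 [ 57.25 -43.28   5.65]
3 [-1.304e+01  8.480e+00 -1.000e-02]
2 [  2.28 -10.76   0.02]
4 [ 8.48 13.04 -0.02]
1 [  2.28 -10.76   0.02]
```

Request:
{"name": "move_arm", "arguments": {"plan": [[0,0,0,1.4,-1.05,0,255],[0,0,0,2.8,-2.1,0,255],[0,0,0,3,-2.3,0,255],[0,0,0,3,-2.3,0,255],[0,0,0,3,-2.3,0,255],[0,0,0,3,-2.3,0,255],[0,0,0,3,-2.3,0,255],[0,0,0,3,-2.3,0,255],[0,0,0,3,-2.3,0,255],[0,0,0,3,-2.3,0,255],[0,0,0,3,-2.3,0,255],[0,0,0,3,-2.3,0,255],[0,0,0,3,-2.3,0,255],[0,0,0,3,-2.3,0,255],[0,0,0,3,-2.3,0,255],[0,0,0,3,-2.3,0,255],[0,0,0,3,-2.3,0,255],[0,0,0,3,-2.3,0,255],[0,0,0,3,-2.3,0,255],[0,0,0,2,-1.4,0,255]]}}

```text
clock: 1.77
tcp_pos: [0.6111, 0.0188, 0.1964]
orientation: [[0.927, 0.375, -0.0], [0.375, -0.927, 0.002], [0.0, -0.002, -1.0]]
contact_force: [0.5, 0.1, -0.2]
width: -0.0001
grasp_force: 0.0
```

Request:
{"name": "move_arm", "arguments": {"plan": [[0,0,0,0,0,1,255],[0,0,0,0,0,2,255],[0,0,0,0,0,2,255],[0,0,0,0,0,1,255],[0,0,0,0,0,0,255],[0,0,0,0,0,0,255],[0,0,0,0,0,0,255]]}}

```text
clock: 2.35
tcp_pos: [0.6109, 0.0142, 0.1379]
orientation: [[0.929, 0.371, 0.001], [0.371, -0.929, 0.0], [0.001, 0.0, -1.0]]
contact_force: [0.1, 0.5, 0.5]
width: 0.0
grasp_force: 0.0
```

Run:
```python
from station import *
import cv2,numpy as np
s=read_state();print(s['tcp_pos'],s['contact_force'],s['clock'])
c=read_camera('scene');np.savez('pics/scene1.npz',**c)
a=cv2.resize(c['color'][160:330,210:410,::-1],None,fx=3.5,fy=3.5,interpolation=cv2.INTER_CUBIC);
cv2.imwrite('pics/a1.png',a)
```

```text
[0.61090307 0.01421351 0.13786685] [0.14755012 0.53115663 0.48738038] 2.35
```

View pics/a1.png

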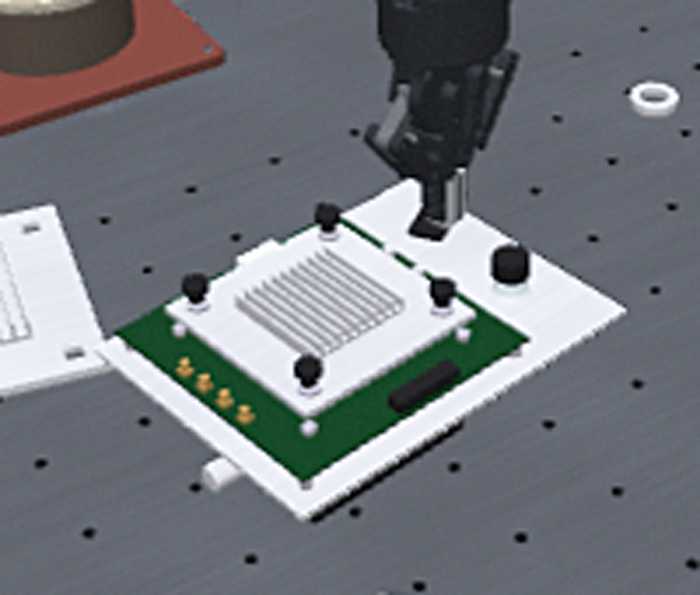

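Run:
```python
from h import *
S=dict(np.load('pics/scene1.npz'))
for X in([.6109,.0142,.1379],[.6109,.0142,.1217],[.612,.0116,.1217],[.612,.0116,.1187]):
    u=proj(S,np.array(X));print(u,(u-[210,160])*3.5)
for uv in((430,225),(425,232),(440,235),(455,215),(442,284),(442,290)):
    u=np.array(uv)/3.5+[210,160];d=S['depth'][int(u[1]),int(u[0])];print(uv,(S['R'].T@(undist(S,u)*d-S['t'])).round(4))
```

```text
[336.80449238 235.04649758] [443.81572334 262.66274151]
[336.8051293  240.93260952] [443.81795254 283.2641333 ]
[336.08711246 241.59288817] [441.30489361 285.57510858]
[336.08834438 242.67279362] [441.30920531 289.35477765]
(430, 225) [0.4996 0.0758 0.0742]
(425, 232) [0.5009 0.0709 0.0709]
(440, 235) [0.51   0.0774 0.0713]
(455, 215) [0.6212 0.0155 0.1801]
(442, 284) [0.6127 0.0117 0.1234]
(442, 290) [0.6148 0.0103 0.1206]
```

Run:
```python
from h import *
from station import read_camera
S=dict(np.load('pics/scene1.npz'))
for v in range(214,238,2):
    print(v,[ '%.3f,%.3f,%.3f'%tuple(S['R'].T@(undist(S,(u,v))*S['depth'][v,u]-S['t'])) for u in range(328,346,3)])
c=read_camera('top');np.savez('pics/top1.npz',**c)
x=np.hstack([cv2.resize(c['color'][180:280,290:400,::-1],None,fx=3.6,fy=3.6,interpolation=cv2.INTER_CUBIC),cv2.resize(S['color'][200:255,310:370,::-1],(393,360),interpolation=cv2.INTER_NEAREST)])
cv2.imwrite('pics/a2.png',x)
```

```text
214 ['0.446,0.096,0.066', '0.612,-0.001,0.200', '0.616,0.004,0.201', '0.618,0.010,0.200', '0.622,0.015,0.200', '0.391,0.179,0.002']
216 ['0.455,0.090,0.067', '0.611,-0.000,0.194', '0.618,0.003,0.197', '0.621,0.008,0.196', '0.624,0.014,0.196', '0.397,0.175,-0.000']
218 ['0.462,0.086,0.067', '0.610,-0.000,0.189', '0.617,0.003,0.191', '0.619,0.009,0.190', '0.621,0.015,0.189', '0.406,0.169,0.001']
220 ['0.468,0.082,0.065', '0.610,0.000,0.183', '0.619,0.002,0.188', '0.619,0.010,0.184', '0.621,0.016,0.183', '0.416,0.162,0.003']
222 ['0.483,0.072,0.073', '0.489,0.077,0.074', '0.617,0.003,0.181', '0.620,0.009,0.180', '0.620,0.016,0.178', '0.495,0.109,0.065']
224 ['0.490,0.068,0.072', '0.495,0.073,0.074', '0.498,0.080,0.072', '0.616,0.011,0.172', '0.501,0.096,0.067', '0.503,0.104,0.066']
226 ['0.493,0.066,0.069', '0.500,0.070,0.071', '0.503,0.077,0.071', '0.509,0.082,0.072', '0.503,0.094,0.064', '0.509,0.099,0.065']
228 ['0.496,0.064,0.065', '0.504,0.068,0.069', '0.507,0.074,0.068', '0.507,0.083,0.065', '0.513,0.088,0.066', '0.519,0.093,0.068']
230 ['0.504,0.059,0.066', '0.510,0.064,0.068', '0.513,0.070,0.068', '0.514,0.078,0.065', '0.518,0.085,0.065', '0.525,0.089,0.067']
232 ['0.510,0.055,0.066', '0.517,0.059,0.068', '0.516,0.069,0.064', '0.523,0.073,0.066', '0.525,0.080,0.065', '0.531,0.085,0.067']
234 ['0.516,0.051,0.065', '0.519,0.058,0.064', '0.526,0.062,0.067', '0.527,0.070,0.064', '0.532,0.075,0.066', '0.535,0.082,0.064']
236 ['0.549,0.031,0.089', '0.551,0.037,0.088', '0.533,0.057,0.067', '0.537,0.063,0.067', '0.536,0.073,0.063', '0.543,0.077,0.066']
```

View pics/a2.png

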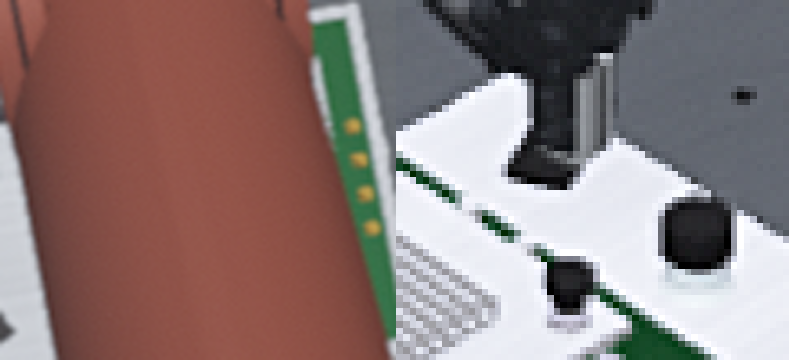

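The right crop shows the finger tip above pin1's cap, at about scene pixel (337,223). That seems higher than the state says, so I'll take another picture to check.

Run:
```python
from h import *
from station import read_camera,read_state
s=read_state();print(s['clock'],s['tcp_pos'],s['width'],s['q'],s['qd'].round(3) if hasattr(s['qd'],'round') else s['qd'])
S=read_camera('scene')
for v in range(214,244,2):
    print(v,[ '%.3f,%.3f,%.3f'%tuple(S['R'].T@(undist(S,(u,v))*S['depth'][v,u]-S['t'])) for u in range(331,346,3)])
```

```text
2.45 [0.61111256 0.01429271 0.13808592] -0.00033633306653408783 [ 0.27767766  0.32837788 -0.46023841  1.62171366  0.1531437   1.22537834
 -1.40336187] [-0.     0.001 -0.     0.002  0.001 -0.003 -0.001]
214 ['0.611,-0.000,0.199', '0.617,0.003,0.201', '0.621,0.008,0.202', '0.621,0.016,0.199', '0.613,0.029,0.189']
216 ['0.612,-0.001,0.195', '0.618,0.002,0.198', '0.620,0.009,0.196', '0.620,0.016,0.193', '0.399,0.174,0.001']
218 ['0.612,-0.001,0.190', '0.618,0.002,0.192', '0.620,0.009,0.191', '0.622,0.015,0.190', '0.408,0.168,0.002']
220 ['0.612,-0.001,0.185', '0.619,0.002,0.188', '0.620,0.009,0.186', '0.621,0.015,0.184', '0.413,0.164,0.000']
222 ['0.485,0.080,0.070', '0.617,0.003,0.181', '0.621,0.008,0.181', '0.621,0.016,0.178', '0.494,0.109,0.064']
224 ['0.492,0.076,0.070', '0.496,0.081,0.071', '0.618,0.010,0.174', '0.497,0.098,0.065', '0.503,0.103,0.066']
226 ['0.500,0.070,0.071', '0.508,0.074,0.075', '0.509,0.082,0.072', '0.507,0.092,0.067', '0.508,0.100,0.065']
228 ['0.500,0.070,0.066', '0.504,0.076,0.066', '0.507,0.083,0.064', '0.517,0.085,0.070', '0.515,0.095,0.065']
230 ['0.505,0.067,0.064', '0.510,0.072,0.065', '0.514,0.079,0.064', '0.523,0.081,0.070', '0.522,0.091,0.065']
232 ['0.515,0.060,0.067', '0.521,0.065,0.068', '0.524,0.072,0.068', '0.526,0.079,0.066', '0.531,0.085,0.067']
234 ['0.520,0.057,0.065', '0.527,0.061,0.068', '0.529,0.068,0.066', '0.534,0.074,0.067', '0.538,0.080,0.067']
236 ['0.552,0.037,0.088', '0.529,0.060,0.064', '0.534,0.065,0.065', '0.538,0.072,0.064', '0.543,0.077,0.065']
238 ['0.556,0.034,0.086', '0.537,0.055,0.065', '0.542,0.060,0.066', '0.548,0.065,0.068', '0.548,0.073,0.064']
240 ['0.580,0.019,0.103', '0.604,0.011,0.121', '0.610,0.016,0.123', '0.552,0.062,0.066', '0.556,0.068,0.066']
242 ['0.586,0.015,0.102', '0.610,0.008,0.121', '0.612,0.014,0.119', '0.616,0.019,0.120', '0.563,0.063,0.066']
```

Request:
{"name": "move_arm", "arguments": {"plan": [[0,0,0,0,0.28,0.3,255],[0,0,0,0,0,0.4,255],[0,0,0,0,0,0.3,255],[0,0,0,0,0,0.2,255],[0,0,0,0,0,0,255],[0,0,0,0,0,0,255]]}}

```text
clock: 3.0
tcp_pos: [0.6112, 0.0119, 0.1245]
orientation: [[0.928, 0.372, -0.001], [0.372, -0.928, 0.0], [-0.0, -0.0, -1.0]]
contact_force: [0.1, -0.0, 0.3]
width: -0.0001
grasp_force: 0.0
```

Request:
{"name": "move_arm", "arguments": {"plan": [[0,0,0,0,0,0.1,255],[0,0,0,0,0,0.1,255],[0,0,0,0,0,0.1,255],[0,0,0,0,0,0,255]]}}

```text
clock: 3.33
tcp_pos: [0.6113, 0.0118, 0.1215]
orientation: [[0.928, 0.372, -0.0], [0.372, -0.928, 0.0], [-0.0, -0.0, -1.0]]
contact_force: [0.7, -0.1, 0.5]
width: -0.0003
grasp_force: 0.0
```

Run:
```python
from h import *
from station import read_camera,read_state
print(read_state()['tcp_pos'],read_state()['contact_force'])
S=read_camera('scene')
for v in range(216,246,2):
    print(v,[ '%.3f,%.3f,%.3f'%tuple(S['R'].T@(undist(S,(u,v))*S['depth'][v,u]-S['t'])) for u in range(331,346,3)])
```

```text
[0.61132258 0.01181523 0.12153521] [ 0.65068096 -0.07599614  0.47266926]
216 ['0.633,-0.014,0.212', '0.630,-0.005,0.207', '0.630,0.002,0.204', '0.619,0.017,0.193', '0.399,0.174,0.001']
218 ['0.633,-0.015,0.208', '0.633,-0.007,0.205', '0.620,0.009,0.191', '0.619,0.017,0.187', '0.405,0.170,-0.000']
220 ['0.613,-0.002,0.186', '0.621,0.000,0.190', '0.621,0.008,0.186', '0.621,0.016,0.184', '0.415,0.163,0.002']
222 ['0.613,-0.002,0.181', '0.621,0.001,0.184', '0.622,0.008,0.182', '0.621,0.016,0.178', '0.496,0.108,0.066']
224 ['0.616,-0.004,0.178', '0.620,0.001,0.178', '0.622,0.007,0.177', '0.621,0.016,0.173', '0.503,0.103,0.066']
226 ['0.614,-0.003,0.171', '0.619,0.002,0.172', '0.620,0.009,0.170', '0.622,0.015,0.168', '0.510,0.099,0.066']
228 ['0.611,-0.001,0.163', '0.621,0.000,0.169', '0.621,0.008,0.166', '0.622,0.015,0.163', '0.516,0.095,0.065']
230 ['0.507,0.066,0.065', '0.612,0.007,0.155', '0.622,0.007,0.161', '0.519,0.084,0.066', '0.523,0.090,0.066']
232 ['0.513,0.062,0.065', '0.518,0.067,0.065', '0.520,0.075,0.064', '0.528,0.078,0.068', '0.533,0.083,0.069']
234 ['0.519,0.058,0.065', '0.526,0.062,0.067', '0.527,0.070,0.065', '0.535,0.073,0.068', '0.537,0.080,0.067']
236 ['0.553,0.036,0.089', '0.532,0.058,0.066', '0.536,0.064,0.066', '0.536,0.072,0.063', '0.546,0.075,0.068']
238 ['0.554,0.035,0.084', '0.538,0.054,0.066', '0.540,0.061,0.064', '0.544,0.067,0.064', '0.554,0.069,0.070']
240 ['0.576,0.022,0.098', '0.607,0.009,0.124', '0.611,0.015,0.124', '0.553,0.061,0.067', '0.553,0.070,0.063']
242 ['0.587,0.015,0.103', '0.612,0.006,0.123', '0.615,0.012,0.122', '0.619,0.017,0.123', '0.563,0.063,0.067']
244 ['0.591,0.012,0.101', '0.613,0.005,0.119', '0.618,0.010,0.119', '0.585,0.040,0.085', '0.567,0.060,0.064']
```

Request:
{"name": "move_arm", "arguments": {"plan": [[0,0,0,0,0,0.1,255],[0,0,0,0,0,0.1,255],[0,0,0,0,0,0,255],[0,0,0,0,0,0,255]]}}

```text
clock: 3.72
tcp_pos: [0.6113, 0.0118, 0.1196]
orientation: [[0.928, 0.372, -0.0], [0.372, -0.928, 0.0], [-0.0, -0.0, -1.0]]
contact_force: [-0.6, -1.0, 0.7]
width: -0.0002
grasp_force: 0.0
```

Request:
{"name": "move_arm", "arguments": {"plan": [[0,0,0,0,0,0.1,255],[0,0,0,0,0,0.1,255],[0,0,0,0,0,0,255],[0,0,0,0,0,0,255]]}}

```text
clock: 4.05
tcp_pos: [0.6113, 0.0118, 0.1176]
orientation: [[0.928, 0.372, -0.0], [0.372, -0.928, 0.0], [-0.0, -0.0, -1.0]]
contact_force: [-0.4, 0.6, -0.7]
width: -0.0001
grasp_force: 0.0
```

Run:
```python
from h import *
from station import read_camera,read_state
print(read_state()['tcp_pos'],read_state()['contact_force'])
S=read_camera('scene');np.savez('pics/scene2.npz',**S)
cv2.imwrite('pics/a3.png',cv2.resize(S['color'][190:270,280:380,::-1],(750,600),interpolation=cv2.INTER_NEAREST))
```

```text
[0.6113085  0.01179733 0.11760177] [-0.36794633  0.6045246  -0.71570119]
```

View pics/a3.png

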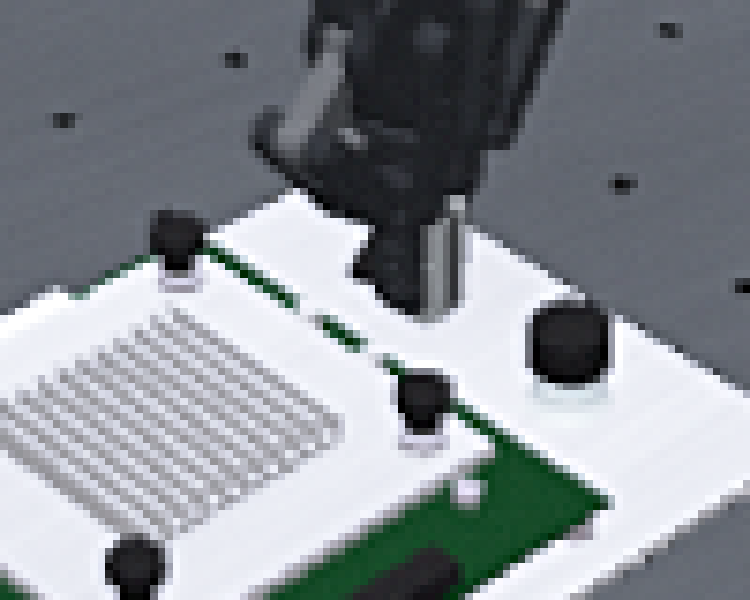

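The crop shows the finger tip at about scene pixel (337,232), still clear above pin1's cap at (336,240). The gap is about 25–30 mm, so I'm descending further with force checks.

Request:
{"name": "move_arm", "arguments": {"plan": [[0,0,0,0,0,0.2,255],[0,0,0,0,0,0.3,255],[0,0,0,0,0,0.3,255],[0,0,0,0,0,0.3,255],[0,0,0,0,0,0.3,255],[0,0,0,0,0,0.1,255],[0,0,0,0,0,0,255]]}}

```text
clock: 4.68
tcp_pos: [0.6111, 0.0118, 0.1022]
orientation: [[0.928, 0.372, -0.001], [0.372, -0.928, 0.0], [-0.001, -0.0, -1.0]]
contact_force: [0.9, 0.5, -0.3]
width: 0.0002
grasp_force: 0.0
```

Run:
```python
from h import *
from station import read_camera,read_state
print(read_state()['tcp_pos'],read_state()['contact_force'])
S=read_camera('scene');np.savez('pics/scene3.npz',**S)
for v in range(226,252,2):
    print(v,[ '%.3f,%.3f,%.3f'%tuple(S['R'].T@(undist(S,(u,v))*S['depth'][v,u]-S['t'])) for u in range(331,346,3)])
cv2.imwrite('pics/a4.png',cv2.resize(S['color'][190:270,280:380,::-1],(750,600),interpolation=cv2.INTER_NEAREST))
```

```text
[0.61114939 0.011755   0.1022441 ] [ 0.9286039   0.46428718 -0.28162873]
226 ['0.633,-0.015,0.187', '0.630,-0.005,0.182', '0.621,0.008,0.171', '0.620,0.017,0.167', '0.507,0.100,0.064']
228 ['0.612,-0.001,0.164', '0.620,0.001,0.168', '0.621,0.008,0.165', '0.621,0.016,0.162', '0.517,0.094,0.066']
230 ['0.614,-0.003,0.161', '0.620,0.001,0.162', '0.622,0.007,0.161', '0.619,0.017,0.156', '0.521,0.091,0.064']
232 ['0.613,-0.002,0.154', '0.621,0.001,0.158', '0.620,0.008,0.155', '1.376,-0.489,0.836', '0.530,0.085,0.066']
234 ['0.616,-0.004,0.152', '0.619,0.002,0.151', '0.622,0.008,0.150', '0.620,0.017,0.145', '0.537,0.080,0.067']
236 ['0.556,0.034,0.091', '0.620,0.001,0.147', '0.621,0.008,0.144', '0.620,0.017,0.140', '0.543,0.077,0.066']
238 ['0.554,0.035,0.084', '0.537,0.055,0.065', '0.621,0.008,0.139', '0.544,0.067,0.064', '0.551,0.071,0.067']
240 ['0.577,0.021,0.099', '0.607,0.009,0.124', '0.608,0.017,0.121', '0.553,0.061,0.067', '0.555,0.068,0.065']
242 ['0.584,0.016,0.100', '0.611,0.007,0.122', '0.616,0.012,0.123', '0.615,0.020,0.119', '0.560,0.065,0.063']
244 ['0.590,0.012,0.100', '0.612,0.006,0.118', '0.620,0.009,0.121', '0.583,0.041,0.083', '0.569,0.059,0.066']
246 ['0.596,0.008,0.100', '0.610,0.008,0.110', '0.616,0.011,0.113', '0.607,0.025,0.101', '0.588,0.047,0.078']
248 ['0.602,0.005,0.100', '0.612,0.006,0.106', '0.614,0.013,0.104', '0.612,0.022,0.099', '0.616,0.028,0.099']
250 ['0.607,0.001,0.099', '0.612,0.006,0.100', '0.614,0.012,0.099', '0.620,0.017,0.101', '0.624,0.022,0.101']
```

View pics/a4.png

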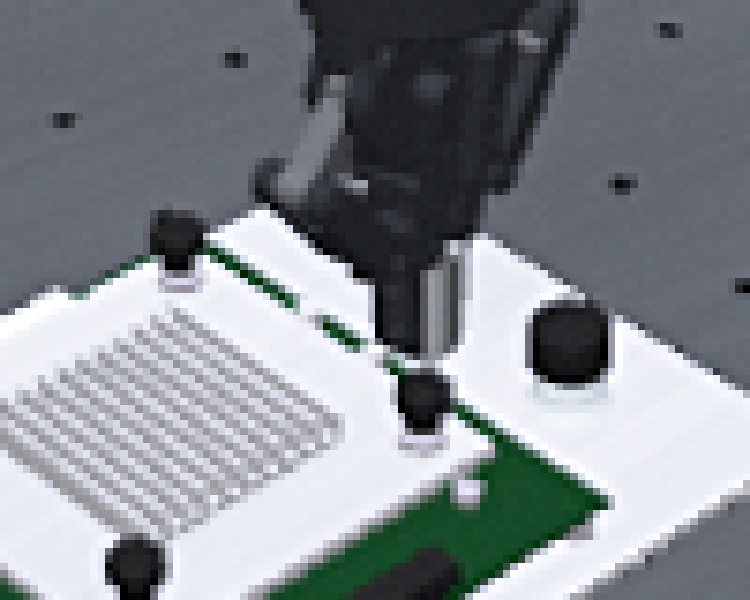

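The tip is at about (338,238), some 15 mm above the cap and directly over it.

Request:
{"name": "move_arm", "arguments": {"plan": [[0,0,0,0,0,0.2,255],[0,0,0,0,0,0.3,255],[0,0,0,0,0,0.3,255],[0,0,0,0,0,0.2,255],[0,0,0,0,0,0.1,255],[0,0,0,0,0,0,255]]}}

```text
clock: 5.23
tcp_pos: [0.6112, 0.0117, 0.0913]
orientation: [[0.928, 0.372, -0.001], [0.372, -0.928, 0.0], [-0.001, -0.0, -1.0]]
contact_force: [-0.3, 0.1, 0.0]
width: 0.0003
grasp_force: 0.0
```

Request:
{"name": "move_arm", "arguments": {"plan": [[0,0,0,0,0,0.05,255],[0,0,0,0,0,0.05,255],[0,0,0,0,0,0.05,255],[0,0,0,0,0,0,255]]}}

```text
clock: 5.57
tcp_pos: [0.6114, 0.0118, 0.0902]
orientation: [[0.928, 0.372, 0.0], [0.372, -0.928, 0.0], [0.0, -0.0, -1.0]]
contact_force: [-0.5, -0.5, 0.2]
width: 0.0002
grasp_force: 0.0
```

Request:
{"name": "move_arm", "arguments": {"plan": [[0,0,0,0,0,0.05,255],[0,0,0,0,0,0.05,255],[0,0,0,0,0,0,255]]}}

```text
clock: 5.82
tcp_pos: [0.6114, 0.0118, 0.0891]
orientation: [[0.928, 0.372, -0.0], [0.372, -0.928, 0.0], [-0.0, -0.0, -1.0]]
contact_force: [0.7, 0.6, -0.2]
width: 0.0003
grasp_force: 0.0
```

Request:
{"name": "move_arm", "arguments": {"plan": [[0,0,0,0,0,0.05,255],[0,0,0,0,0,0.05,255],[0,0,0,0,0,0,255]]}}

```text
clock: 6.07
tcp_pos: [0.6114, 0.0118, 0.0881]
orientation: [[0.928, 0.372, -0.0], [0.372, -0.928, 0.0], [-0.0, -0.0, -1.0]]
contact_force: [-0.5, -0.7, -0.8]
width: 0.0001
grasp_force: 0.0
```

Request:
{"name": "move_arm", "arguments": {"plan": [[0,0,0,0,0,0.05,255],[0,0,0,0,0,0.05,255],[0,0,0,0,0,0,255]]}}

```text
clock: 6.32
tcp_pos: [0.6115, 0.0118, 0.0875]
orientation: [[0.928, 0.372, 0.0], [0.372, -0.928, -0.0], [0.0, 0.0, -1.0]]
contact_force: [-1.3, -0.1, 3.4]
width: 0.0002
grasp_force: 1.3
```

Contact at a reading of z≈0.0875. The 6 mm mark is a reading of 0.0815.

Request:
{"name": "move_arm", "arguments": {"plan": [[0,0,0,0,0,0.05,255],[0,0,0,0,0,0.05,255],[0,0,0,0,0,0.05,255],[0,0,0,0,0,0.05,255],[0,0,0,0,0,0.05,255],[0,0,0,0,0,0.05,255],[0,0,0,0,0,0.05,255],[0,0,0,0,0,0.05,255],[0,0,0,0,0,0.05,255],[0,0,0,0,0,0.05,255],[0,0,0,0,0,0,255]]}}

```text
clock: 7.23
tcp_pos: [0.6116, 0.0118, 0.083]
orientation: [[0.928, 0.372, 0.0], [0.372, -0.928, -0.0], [0.0, 0.0, -1.0]]
contact_force: [-2.5, -0.4, 7.1]
width: -0.0
grasp_force: 3.6
```

Request:
{"name": "move_arm", "arguments": {"plan": [[0,0,0,0,0,0.05,255],[0,0,0,0,0,0.05,255],[0,0,0,0,0,0.05,255],[0,0,0,0,0,0,255]]}}

```text
clock: 7.57
tcp_pos: [0.6116, 0.0118, 0.0815]
orientation: [[0.928, 0.372, 0.0], [0.372, -0.928, -0.0], [0.0, 0.0, -1.0]]
contact_force: [-3.2, -0.2, 7.4]
width: 0.0002
grasp_force: 3.7
```

Request:
{"name": "move_arm", "arguments": {"plan": [[0,0,0,0,0,-0.4,255],[0,0,0,0,0,-1.2,255],[0,0,0,-1,0.65,0,255],[0,0,0,-2,1.3,0,255],[0,0,0,-2.5,1.65,0,255],[0,0,0,-2.5,1.65,0,255],[0,0,0,-2.5,1.65,0,255],[0,0,0,-1.5,1,0,255],[0,0,0,-1,0.6,0,255],[0,0,0,0,0,0.2,255],[0,0,0,0,0,0.3,255],[0,0,0,0,0,0,255],[0,0,0,0,0,0,255]]}}

```text
clock: 8.65
tcp_pos: [0.5229, -0.1138, 0.0914]
orientation: [[0.928, 0.374, -0.0], [0.374, -0.928, 0.001], [0.0, -0.001, -1.0]]
contact_force: [-0.2, -0.6, 0.4]
width: 0.0001
grasp_force: 0.0
```

Run:
```python
from h import *
from station import read_camera,read_state
s=read_state();print(s['tcp_pos'],s['contact_force'],s['clock'])
S=read_camera('scene')
cv2.imwrite('pics/a5.png',cv2.resize(S['color'][190:280,240:360,::-1],(800,600),interpolation=cv2.INTER_NEAREST))
```

```text
[ 0.52285202 -0.11379522  0.09142831] [-0.24844773 -0.6094629   0.37348926] 8.65
```

View pics/a5.png

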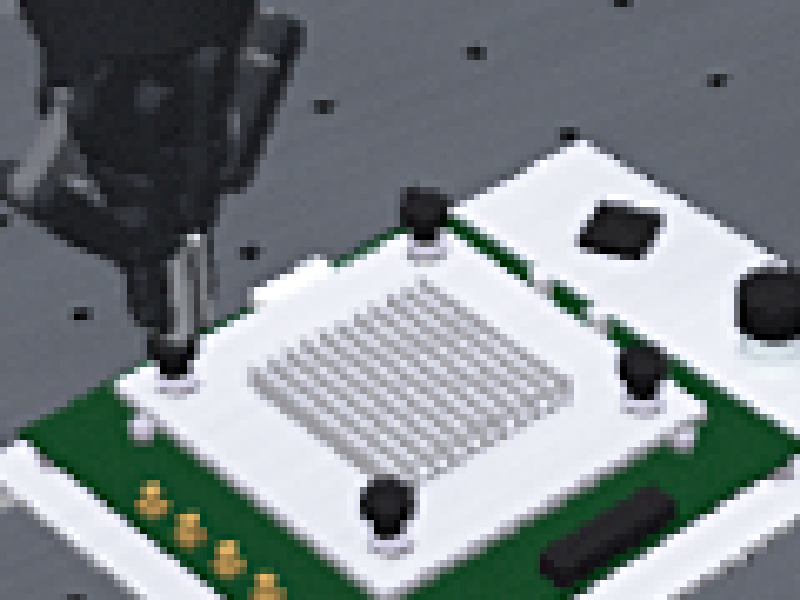

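Pin3's cap is at crop (175,355) with the tip directly over it.

Request:
{"name": "move_arm", "arguments": {"plan": [[0,0,0,-0.1,0.1,0.1,255],[0,0,0,0,0,0.1,255],[0,0,0,0,0,0.05,255],[0,0,0,0,0,0,255],[0,0,0,0,0,0,255]]}}

```text
clock: 9.12
tcp_pos: [0.5218, -0.1166, 0.0892]
orientation: [[0.928, 0.372, -0.0], [0.372, -0.928, 0.0], [-0.0, -0.0, -1.0]]
contact_force: [-0.2, 0.1, -0.2]
width: 0.0001
grasp_force: 0.0
```

Request:
{"name": "move_arm", "arguments": {"plan": [[0,0,0,0,0,0.05,255],[0,0,0,0,0,0.05,255],[0,0,0,0,0,0,255]]}}

```text
clock: 9.37
tcp_pos: [0.5217, -0.1167, 0.0881]
orientation: [[0.928, 0.372, -0.0], [0.372, -0.928, 0.0], [-0.0, -0.0, -1.0]]
contact_force: [0.5, 0.3, -0.3]
width: 0.0001
grasp_force: 0.0
```

Request:
{"name": "move_arm", "arguments": {"plan": [[0,0,0,0,0,0.05,255],[0,0,0,0,0,0,255]]}}

```text
clock: 9.53
tcp_pos: [0.5217, -0.1168, 0.0877]
orientation: [[0.928, 0.372, -0.0], [0.372, -0.928, 0.0], [-0.0, -0.0, -1.0]]
contact_force: [0.0, 0.1, 0.4]
width: 0.0001
grasp_force: 0.0
```

Request:
{"name": "move_arm", "arguments": {"plan": [[0,0,0,0,0,0.05,255],[0,0,0,0,0,0,255]]}}

```text
clock: 9.7
tcp_pos: [0.5218, -0.1167, 0.0873]
orientation: [[0.928, 0.372, 0.0], [0.372, -0.928, -0.0], [0.0, 0.0, -1.0]]
contact_force: [-0.4, -0.7, 1.1]
width: 0.0
grasp_force: 0.4
```

Request:
{"name": "move_arm", "arguments": {"plan": [[0,0,0,0,0,0.05,255],[0,0,0,0,0,0.05,255],[0,0,0,0,0,0.05,255],[0,0,0,0,0,0.05,255],[0,0,0,0,0,0.05,255],[0,0,0,0,0,0.05,255],[0,0,0,0,0,0.05,255],[0,0,0,0,0,0.05,255],[0,0,0,0,0,0.05,255],[0,0,0,0,0,0.05,255],[0,0,0,0,0,0.05,255],[0,0,0,0,0,0.05,255],[0,0,0,0,0,0.05,255],[0,0,0,0,0,0,255]]}}

```text
clock: 10.87
tcp_pos: [0.5219, -0.1168, 0.0814]
orientation: [[0.928, 0.372, 0.0], [0.372, -0.928, -0.0], [0.0, 0.0, -1.0]]
contact_force: [-1.8, 0.4, 7.5]
width: -0.0004
grasp_force: 3.6
```

Request:
{"name": "move_arm", "arguments": {"plan": [[0,0,0,0,0,-0.4,255],[0,0,0,0,0,-1.2,255],[0,0,0,0.2,-0.85,0,255],[0,0,0,0.4,-1.7,0,255],[0,0,0,0.5,-2.2,0,255],[0,0,0,0.5,-2.2,0,255],[0,0,0,0.4,-2,0,255],[0,0,0,0.2,-1.2,0,255],[0,0,0,0.2,-0.7,0,255],[0,0,0,0,0,0.2,255],[0,0,0,0,0,0.3,255],[0,0,0,0,0,0.15,255],[0,0,0,0,0,0,255],[0,0,0,0,0,0,255]]}}

```text
clock: 12.03
tcp_pos: [0.5037, -0.008, 0.0899]
orientation: [[0.929, 0.37, -0.001], [0.37, -0.929, 0.0], [-0.001, -0.0, -1.0]]
contact_force: [0.5, 0.2, -0.4]
width: 0.0001
grasp_force: 0.0
```

Run:
```python
from h import *
from station import read_camera,read_state
s=read_state();print(s['tcp_pos'],s['contact_force'],s['clock'])
S=read_camera('scene')
cv2.imwrite('pics/a6.png',cv2.resize(S['color'][190:280,240:360,::-1],(800,600),interpolation=cv2.INTER_NEAREST))
```

```text
[ 0.50365111 -0.00801023  0.08990673] [ 0.46289356  0.18553607 -0.38494576] 12.0333
```

View pics/a6.png

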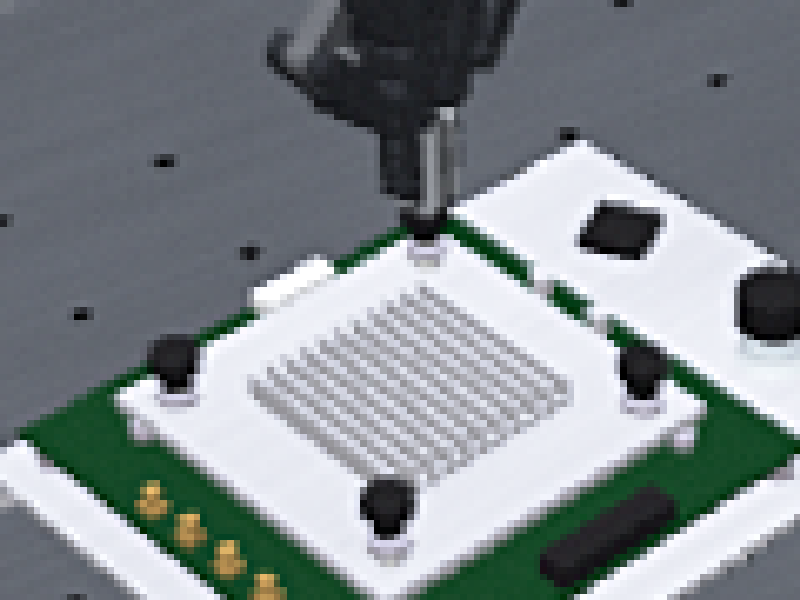

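The tip is over pin2's cap at crop (425,215). Pins 1 and 3 are down.

Request:
{"name": "move_arm", "arguments": {"plan": [[0,0,0,0,0,0.1,255],[0,0,0,0,0,0.08,255],[0,0,0,0,0,0,255]]}}

```text
clock: 12.33
tcp_pos: [0.5037, -0.0072, 0.0883]
orientation: [[0.928, 0.371, -0.0], [0.371, -0.928, 0.0], [-0.0, -0.0, -1.0]]
contact_force: [-0.3, -0.7, 1.1]
width: -0.0002
grasp_force: 0.0
```

Request:
{"name": "move_arm", "arguments": {"plan": [[0,0,0,0,0,0.05,255],[0,0,0,0,0,0,255]]}}

```text
clock: 12.5
tcp_pos: [0.5037, -0.0071, 0.0879]
orientation: [[0.928, 0.372, -0.0], [0.372, -0.928, 0.0], [-0.0, -0.0, -1.0]]
contact_force: [0.0, 0.2, -0.5]
width: -0.0003
grasp_force: 0.0
```

Request:
{"name": "move_arm", "arguments": {"plan": [[0,0,0,0,0,0.05,255],[0,0,0,0,0,0,255]]}}

```text
clock: 12.67
tcp_pos: [0.5037, -0.007, 0.0874]
orientation: [[0.928, 0.372, 0.0], [0.372, -0.928, 0.0], [0.0, -0.0, -1.0]]
contact_force: [-0.4, -0.2, 0.3]
width: -0.0004
grasp_force: 0.0
```

Request:
{"name": "move_arm", "arguments": {"plan": [[0,0,0,0,0,0.05,255],[0,0,0,0,0,0,255]]}}

```text
clock: 12.83
tcp_pos: [0.5038, -0.007, 0.087]
orientation: [[0.928, 0.372, 0.0], [0.372, -0.928, 0.0], [0.0, 0.0, -1.0]]
contact_force: [0.3, -0.9, 0.8]
width: -0.0001
grasp_force: 0.5
```

Request:
{"name": "move_arm", "arguments": {"plan": [[0,0,0,0,0,0.05,255],[0,0,0,0,0,0.05,255],[0,0,0,0,0,0.05,255],[0,0,0,0,0,0.05,255],[0,0,0,0,0,0.05,255],[0,0,0,0,0,0.05,255],[0,0,0,0,0,0.05,255],[0,0,0,0,0,0.05,255],[0,0,0,0,0,0.05,255],[0,0,0,0,0,0.05,255],[0,0,0,0,0,0.05,255],[0,0,0,0,0,0.05,255],[0,0,0,0,0,0.05,255],[0,0,0,0,0,0,255]]}}

```text
clock: 14.0
tcp_pos: [0.5038, -0.0071, 0.081]
orientation: [[0.928, 0.372, 0.0], [0.372, -0.928, -0.0], [0.0, 0.0, -1.0]]
contact_force: [-3.0, 0.1, 5.6]
width: 0.0
grasp_force: 3.3
```

Request:
{"name": "move_arm", "arguments": {"plan": [[0,0,0,0,0,-0.4,255],[0,0,0,0,0,-1.2,255],[0,0,0,0.65,1,0,255],[0,0,0,1.3,2,0,255],[0,0,0,1.6,2.5,0,255],[0,0,0,1.6,2.5,0,255],[0,0,0,1.6,2.5,0,255],[0,0,0,1.1,1.6,0,255],[0,0,0,0.6,0.95,0,255],[0,0,0,0,0,0.2,255],[0,0,0,0,0,0.3,255],[0,0,0,0,0,0.15,255],[0,0,0,0,0,0,255],[0,0,0,0,0,0,255]]}}

```text
clock: 15.17
tcp_pos: [0.6302, -0.0963, 0.09]
orientation: [[0.928, 0.372, -0.0], [0.372, -0.928, -0.0], [-0.0, -0.0, -1.0]]
contact_force: [-0.0, 0.2, 1.1]
width: -0.0001
grasp_force: 0.0
```

Run:
```python
from h import *
from station import read_camera,read_state
s=read_state();print(s['tcp_pos'],s['contact_force'],s['clock'])
S=read_camera('scene')
cv2.imwrite('pics/a7.png',cv2.resize(S['color'][190:280,240:360,::-1],(800,600),interpolation=cv2.INTER_NEAREST))
```

```text
[ 0.63017924 -0.09628418  0.09001087] [-0.02225823  0.16870435  1.08143564] 15.1667
```

View pics/a7.png

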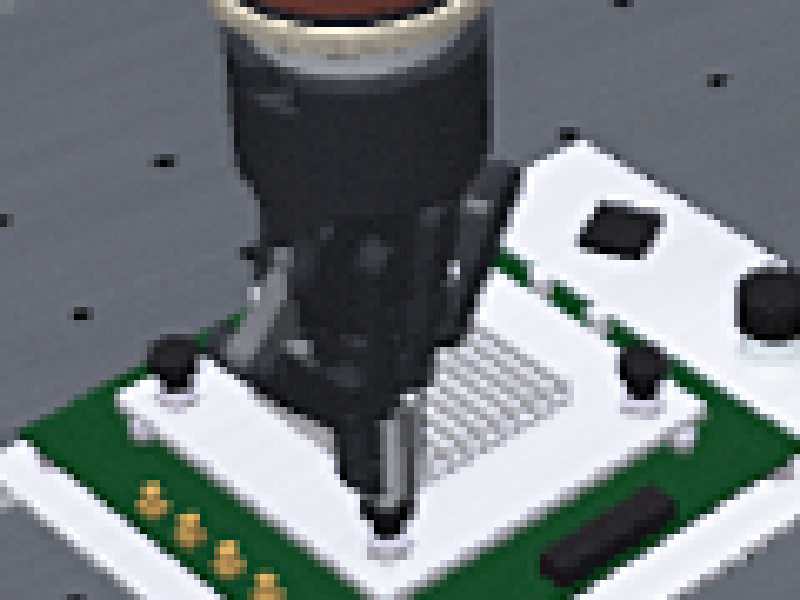

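The tip is over pin4's cap at crop (388,510).

Request:
{"name": "move_arm", "arguments": {"plan": [[0,0,0,0,0,0.1,255],[0,0,0,0,0,0.08,255],[0,0,0,0,0,0,255]]}}

```text
clock: 15.47
tcp_pos: [0.6305, -0.0968, 0.0881]
orientation: [[0.928, 0.372, -0.0], [0.372, -0.928, -0.0], [-0.0, 0.0, -1.0]]
contact_force: [0.8, 0.0, -0.2]
width: 0.0003
grasp_force: 0.0
```

Request:
{"name": "move_arm", "arguments": {"plan": [[0,0,0,0,0,0.05,255],[0,0,0,0,0,0,255]]}}

```text
clock: 15.63
tcp_pos: [0.6306, -0.0968, 0.0876]
orientation: [[0.928, 0.372, -0.0], [0.372, -0.928, 0.0], [-0.0, -0.0, -1.0]]
contact_force: [-0.1, -0.1, 0.1]
width: -0.0001
grasp_force: 0.0
```

Request:
{"name": "move_arm", "arguments": {"plan": [[0,0,0,0,0,0.05,255],[0,0,0,0,0,0,255]]}}

```text
clock: 15.8
tcp_pos: [0.6307, -0.0968, 0.0872]
orientation: [[0.928, 0.372, 0.0], [0.372, -0.928, 0.0], [0.0, 0.0, -1.0]]
contact_force: [0.2, 0.6, 0.9]
width: -0.0002
grasp_force: 0.5
```

Contact at 0.0872.

Request:
{"name": "move_arm", "arguments": {"plan": [[0,0,0,0,0,0.05,255],[0,0,0,0,0,0.05,255],[0,0,0,0,0,0.05,255],[0,0,0,0,0,0.05,255],[0,0,0,0,0,0.05,255],[0,0,0,0,0,0.05,255],[0,0,0,0,0,0.05,255],[0,0,0,0,0,0.05,255],[0,0,0,0,0,0.05,255],[0,0,0,0,0,0.05,255],[0,0,0,0,0,0.05,255],[0,0,0,0,0,0.05,255],[0,0,0,0,0,0.05,255],[0,0,0,0,0,0,255]]}}

```text
clock: 16.97
tcp_pos: [0.6308, -0.0969, 0.0815]
orientation: [[0.928, 0.372, 0.0], [0.372, -0.928, -0.0], [0.0, 0.0, -1.0]]
contact_force: [-2.7, 0.1, 7.1]
width: -0.0001
grasp_force: 3.4
```

Round 2, starting again with pin1.

Request:
{"name": "move_arm", "arguments": {"plan": [[0,0,0,0,0,-0.4,255],[0,0,0,0,0,-1.2,255],[0,0,0,0.2,-0.85,0,255],[0,0,0,0.4,-1.7,0,255],[0,0,0,0.5,-2.2,0,255],[0,0,0,0.5,-2.2,0,255],[0,0,0,0.4,-2,0,255],[0,0,0,0.2,-1.1,0,255],[0,0,0,0.1,-0.7,0,255],[0,0,0,0,0,0.3,255],[0,0,0,0,0,0.5,255],[0,0,0,0,0,0.4,255],[0,0,0,0,0,0.1,255],[0,0,0,0,0,0,255]]}}

```text
clock: 18.13
tcp_pos: [0.6118, 0.0103, 0.0827]
orientation: [[0.929, 0.37, -0.001], [0.37, -0.929, -0.0], [-0.001, -0.0, -1.0]]
contact_force: [0.7, -0.2, -0.4]
width: -0.0003
grasp_force: 0.0
```

Request:
{"name": "move_arm", "arguments": {"plan": [[0,0,0,0,0,0.05,255],[0,0,0,0,0,0.05,255],[0,0,0,0,0,0.05,255],[0,0,0,0,0,0.05,255],[0,0,0,0,0,0,255]]}}

```text
clock: 18.55
tcp_pos: [0.612, 0.0115, 0.0816]
orientation: [[0.928, 0.372, -0.0], [0.372, -0.928, -0.0], [-0.0, -0.0, -1.0]]
contact_force: [-0.2, -0.6, 0.4]
width: -0.0001
grasp_force: 0.0
```

Request:
{"name": "move_arm", "arguments": {"plan": [[0,0,0,0,0,0.05,255],[0,0,0,0,0,0.05,255],[0,0,0,0,0,0.05,255],[0,0,0,0,0,0.05,255],[0,0,0,0,0,0,255]]}}

```text
clock: 18.97
tcp_pos: [0.6122, 0.0115, 0.0806]
orientation: [[0.928, 0.372, 0.001], [0.372, -0.928, -0.0], [0.0, 0.0, -1.0]]
contact_force: [-3.2, -1.2, 6.4]
width: 0.0001
grasp_force: 3.6
```

Request:
{"name": "move_arm", "arguments": {"plan": [[0,0,0,0,0,0.05,255],[0,0,0,0,0,0.05,255],[0,0,0,0,0,0.05,255],[0,0,0,0,0,0,255]]}}

```text
clock: 19.3
tcp_pos: [0.6122, 0.0115, 0.0791]
orientation: [[0.928, 0.372, 0.001], [0.372, -0.928, -0.0], [0.0, 0.0, -1.0]]
contact_force: [-3.0, -0.4, 8.6]
width: -0.0
grasp_force: 4.0
```

Request:
{"name": "move_arm", "arguments": {"plan": [[0,0,0,0,0,0.05,255],[0,0,0,0,0,0.05,255],[0,0,0,0,0,0.05,255],[0,0,0,0,0,0,255]]}}

```text
clock: 19.63
tcp_pos: [0.6122, 0.0115, 0.0777]
orientation: [[0.928, 0.372, 0.001], [0.372, -0.928, -0.0], [0.0, 0.001, -1.0]]
contact_force: [-4.0, -1.0, 8.8]
width: 0.0001
grasp_force: 4.2
```

Request:
{"name": "move_arm", "arguments": {"plan": [[0,0,0,0,0,0.05,255],[0,0,0,0,0,0.05,255],[0,0,0,0,0,0,255]]}}

```text
clock: 19.88
tcp_pos: [0.6122, 0.0115, 0.0767]
orientation: [[0.928, 0.372, 0.001], [0.372, -0.928, -0.0], [0.0, 0.001, -1.0]]
contact_force: [-3.9, -0.2, 9.0]
width: 0.0001
grasp_force: 4.3
```

Request:
{"name": "move_arm", "arguments": {"plan": [[0,0,0,0,0,0.05,255],[0,0,0,0,0,0.05,255],[0,0,0,0,0,0.05,255],[0,0,0,0,0,0,255]]}}

```text
clock: 20.22
tcp_pos: [0.6122, 0.0116, 0.0753]
orientation: [[0.928, 0.372, 0.001], [0.372, -0.928, -0.0], [0.0, 0.001, -1.0]]
contact_force: [-4.0, 0.2, 9.9]
width: -0.0005
grasp_force: 4.5
```

Request:
{"name": "move_arm", "arguments": {"plan": [[0,0,0,0,0,0.05,255],[0,0,0,0,0,0.05,255],[0,0,0,0,0,0,255]]}}

```text
clock: 20.47
tcp_pos: [0.6122, 0.0115, 0.0743]
orientation: [[0.928, 0.372, 0.001], [0.372, -0.928, -0.0], [0.0, 0.001, -1.0]]
contact_force: [-3.0, -0.7, 8.2]
width: -0.0001
grasp_force: 4.6
```

Request:
{"name": "move_arm", "arguments": {"plan": [[0,0,0,0,0,0.05,255],[0,0,0,0,0,0.05,255],[0,0,0,0,0,0,255]]}}

```text
clock: 20.72
tcp_pos: [0.6122, 0.0115, 0.0734]
orientation: [[0.928, 0.372, 0.001], [0.372, -0.928, -0.0], [0.001, 0.001, -1.0]]
contact_force: [-4.5, -0.7, 10.3]
width: -0.0003
grasp_force: 5.1
```

Request:
{"name": "move_arm", "arguments": {"plan": [[0,0,0,0,0,0.05,255],[0,0,0,0,0,0.05,255],[0,0,0,0,0,0,255]]}}

```text
clock: 20.97
tcp_pos: [0.6122, 0.0115, 0.0726]
orientation: [[0.928, 0.372, 0.001], [0.372, -0.928, -0.0], [0.0, 0.001, -1.0]]
contact_force: [-4.6, 0.1, 11.5]
width: 0.0003
grasp_force: 5.9
```

Request:
{"name": "move_arm", "arguments": {"plan": [[0,0,0,0,0,0.05,255],[0,0,0,0,0,0,255]]}}

```text
clock: 21.13
tcp_pos: [0.6123, 0.0116, 0.0722]
orientation: [[0.928, 0.372, 0.001], [0.372, -0.928, -0.0], [0.001, 0.001, -1.0]]
contact_force: [-6.3, 0.2, 12.6]
width: -0.0003
grasp_force: 6.4
```

Request:
{"name": "move_arm", "arguments": {"plan": [[0,0,0,0,0,0.05,255],[0,0,0,0,0,0,255]]}}

```text
clock: 21.3
tcp_pos: [0.6123, 0.0115, 0.072]
orientation: [[0.928, 0.372, 0.001], [0.372, -0.928, -0.001], [0.001, 0.001, -1.0]]
contact_force: [-6.0, -0.7, 15.7]
width: -0.0003
grasp_force: 7.6
```

Request:
{"name": "move_arm", "arguments": {"plan": [[0,0,0,0,0,-0.4,255],[0,0,0,0,0,-1,255],[0,0,0,0,0,-1,255],[0,0,0,-1,0.65,0,255],[0,0,0,-2,1.3,0,255],[0,0,0,-2.5,1.65,0,255],[0,0,0,-2.5,1.65,0,255],[0,0,0,-2.5,1.65,0,255],[0,0,0,-1.6,1,0,255],[0,0,0,-1,0.6,0,255],[0,0,0,0,0,0.3,255],[0,0,0,0,0,0.5,255],[0,0,0,0,0,0.3,255],[0,0,0,0,0,0.1,255],[0,0,0,0,0,0,255]]}}

```text
clock: 22.55
tcp_pos: [0.5224, -0.1147, 0.0817]
orientation: [[0.928, 0.374, -0.001], [0.374, -0.928, 0.001], [-0.0, -0.001, -1.0]]
contact_force: [0.5, 0.2, -0.0]
width: 0.0002
grasp_force: 0.0
```

Request:
{"name": "move_arm", "arguments": {"plan": [[0,0,0,0,0,0.05,255],[0,0,0,0,0,0.05,255],[0,0,0,0,0,0.05,255],[0,0,0,0,0,0,255]]}}

```text
clock: 22.88
tcp_pos: [0.5225, -0.1152, 0.0812]
orientation: [[0.928, 0.372, 0.001], [0.372, -0.928, 0.001], [0.001, -0.0, -1.0]]
contact_force: [-2.2, 2.5, 5.1]
width: -0.0003
grasp_force: 2.8
```

Run:
```python
from h import *
from station import read_camera,read_state
s=read_state();print(s['tcp_pos'],s['contact_force'],s['clock'])
S=read_camera('scene')
cv2.imwrite('pics/a8.png',cv2.resize(S['color'][190:280,240:360,::-1],(800,600),interpolation=cv2.INTER_NEAREST))
```

```text
[ 0.52251699 -0.11522637  0.08118687] [-2.22767512  2.51893069  5.13322722] 22.8833
```

View pics/a8.png

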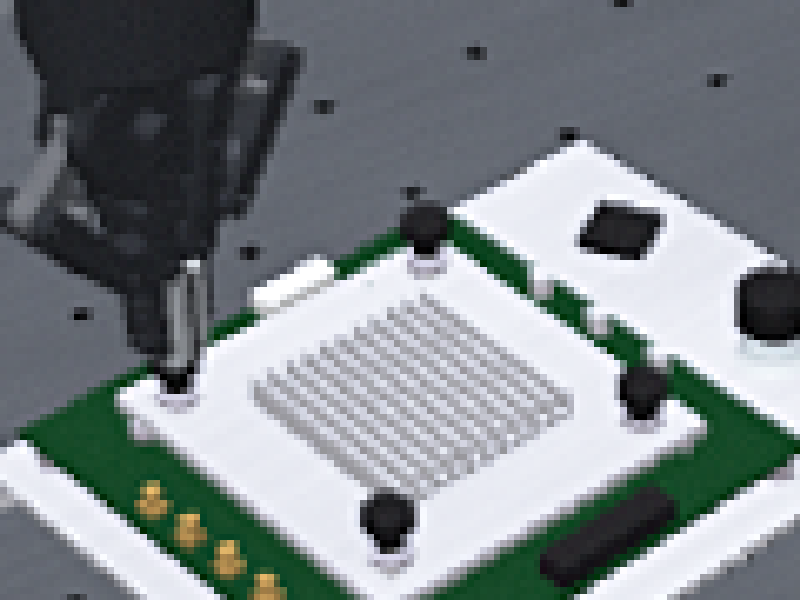

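The tip is seated on pin3's cap at crop (177,380), and pin1's corner is visibly low. Pressing pin3.

Request:
{"name": "move_arm", "arguments": {"plan": [[0,0,0,0,0,0.05,255],[0,0,0,0,0,0.05,255],[0,0,0,0,0,0.05,255],[0,0,0,0,0,0.05,255],[0,0,0,0,0,0.05,255],[0,0,0,0,0,0.05,255],[0,0,0,0,0,0.05,255],[0,0,0,0,0,0.05,255],[0,0,0,0,0,0.05,255],[0,0,0,0,0,0.05,255],[0,0,0,0,0,0,255]]}}

```text
clock: 23.85
tcp_pos: [0.5226, -0.1152, 0.0765]
orientation: [[0.928, 0.372, 0.001], [0.372, -0.928, 0.0], [0.001, -0.0, -1.0]]
contact_force: [-2.9, 3.1, 7.8]
width: 0.0001
grasp_force: 3.9
```

Request:
{"name": "move_arm", "arguments": {"plan": [[0,0,0,0,0,0.05,255],[0,0,0,0,0,0.05,255],[0,0,0,0,0,0.05,255],[0,0,0,0,0,0,255]]}}

```text
clock: 24.18
tcp_pos: [0.5225, -0.1152, 0.0749]
orientation: [[0.928, 0.372, 0.001], [0.372, -0.928, 0.0], [0.001, -0.0, -1.0]]
contact_force: [-2.8, 2.7, 8.3]
width: 0.0002
grasp_force: 4.0
```

Request:
{"name": "move_arm", "arguments": {"plan": [[0,0,0,0,0,0.05,255],[0,0,0,0,0,0.05,255],[0,0,0,0,0,0,255]]}}

```text
clock: 24.43
tcp_pos: [0.5225, -0.1152, 0.074]
orientation: [[0.928, 0.372, 0.001], [0.372, -0.928, 0.0], [0.001, -0.0, -1.0]]
contact_force: [-2.8, 2.8, 8.6]
width: 0.0
grasp_force: 4.2
```

Request:
{"name": "move_arm", "arguments": {"plan": [[0,0,0,0,0,0.05,255],[0,0,0,0,0,0.05,255],[0,0,0,0,0,0,255]]}}

```text
clock: 24.68
tcp_pos: [0.5225, -0.1152, 0.0731]
orientation: [[0.928, 0.372, 0.001], [0.372, -0.928, 0.0], [0.001, -0.0, -1.0]]
contact_force: [-3.1, 2.1, 8.9]
width: -0.0003
grasp_force: 4.7
```

Request:
{"name": "move_arm", "arguments": {"plan": [[0,0,0,0,0,0.05,255],[0,0,0,0,0,0,255]]}}

```text
clock: 24.85
tcp_pos: [0.5225, -0.1152, 0.0726]
orientation: [[0.928, 0.372, 0.001], [0.372, -0.928, 0.0], [0.001, -0.0, -1.0]]
contact_force: [-4.1, 1.9, 10.1]
width: 0.0001
grasp_force: 5.1
```

Request:
{"name": "move_arm", "arguments": {"plan": [[0,0,0,0,0,0.05,255],[0,0,0,0,0,0,255]]}}

```text
clock: 25.02
tcp_pos: [0.5226, -0.1152, 0.0722]
orientation: [[0.928, 0.372, 0.001], [0.372, -0.928, 0.0], [0.001, 0.0, -1.0]]
contact_force: [-4.1, 2.8, 11.3]
width: -0.0
grasp_force: 5.6
```

Request:
{"name": "move_arm", "arguments": {"plan": [[0,0,0,0,0,0.05,255],[0,0,0,0,0,0,255]]}}

```text
clock: 25.18
tcp_pos: [0.5226, -0.1153, 0.0718]
orientation: [[0.928, 0.372, 0.001], [0.372, -0.928, 0.0], [0.001, 0.0, -1.0]]
contact_force: [-4.1, 2.5, 12.5]
width: -0.0001
grasp_force: 6.0
```

Request:
{"name": "move_arm", "arguments": {"plan": [[0,0,0,0,0,0.03,255],[0,0,0,0,0,0,255]]}}

```text
clock: 25.35
tcp_pos: [0.5226, -0.1152, 0.0716]
orientation: [[0.928, 0.372, 0.001], [0.372, -0.928, 0.0], [0.001, 0.0, -1.0]]
contact_force: [-6.1, 2.5, 12.5]
width: -0.0003
grasp_force: 6.4
```

Request:
{"name": "move_arm", "arguments": {"plan": [[0,0,0,0,0,0.03,255],[0,0,0,0,0,0,255]]}}

```text
clock: 25.52
tcp_pos: [0.5226, -0.1153, 0.0715]
orientation: [[0.928, 0.372, 0.001], [0.372, -0.928, 0.0], [0.001, 0.0, -1.0]]
contact_force: [-6.4, 3.2, 14.3]
width: -0.0003
grasp_force: 7.3
```

Request:
{"name": "move_arm", "arguments": {"plan": [[0,0,0,0,0,0.02,255],[0,0,0,0,0,0,255]]}}

```text
clock: 25.68
tcp_pos: [0.5226, -0.1153, 0.0714]
orientation: [[0.928, 0.372, 0.001], [0.372, -0.928, 0.0], [0.001, 0.0, -1.0]]
contact_force: [-6.4, 3.2, 16.3]
width: 0.0002
grasp_force: 8.1
```

Request:
{"name": "move_arm", "arguments": {"plan": [[0,0,0,0,0,-0.4,255],[0,0,0,0,0,-1,255],[0,0,0,0,0,-1.1,255],[0,0,0,0.2,-0.85,0,255],[0,0,0,0.4,-1.7,0,255],[0,0,0,0.5,-2.2,0,255],[0,0,0,0.5,-2.2,0,255],[0,0,0,0.4,-2,0,255],[0,0,0,0.2,-1.1,0,255],[0,0,0,0.1,-0.7,0,255],[0,0,0,0,0,0.3,255],[0,0,0,0,0,0.5,255],[0,0,0,0,0,0.3,255],[0,0,0,0,0,0.1,255],[0,0,0,0,0,0,255]]}}

```text
clock: 26.93
tcp_pos: [0.5031, -0.0086, 0.0822]
orientation: [[0.929, 0.37, -0.001], [0.37, -0.929, 0.0], [-0.001, -0.001, -1.0]]
contact_force: [-0.1, 0.0, -0.1]
width: 0.0001
grasp_force: 0.0
```

Request:
{"name": "move_arm", "arguments": {"plan": [[0,0,0,0,0,0.05,255],[0,0,0,0,0,0.05,255],[0,0,0,0,0,0.05,255],[0,0,0,0,0,0,255]]}}

```text
clock: 27.27
tcp_pos: [0.5035, -0.0078, 0.0813]
orientation: [[0.928, 0.372, 0.0], [0.372, -0.928, 0.0], [0.0, -0.0, -1.0]]
contact_force: [0.1, 0.1, 0.5]
width: -0.0002
grasp_force: 0.0
```

Request:
{"name": "move_arm", "arguments": {"plan": [[0,0,0,0,0,0.05,255],[0,0,0,0,0,0.05,255],[0,0,0,0,0,0.05,255],[0,0,0,0,0,0.05,255],[0,0,0,0,0,0.05,255],[0,0,0,0,0,0.05,255],[0,0,0,0,0,0.05,255],[0,0,0,0,0,0.05,255],[0,0,0,0,0,0,255]]}}

```text
clock: 28.02
tcp_pos: [0.5036, -0.0077, 0.0779]
orientation: [[0.928, 0.372, 0.0], [0.372, -0.928, -0.0], [0.0, 0.0, -1.0]]
contact_force: [-2.9, -0.7, 4.4]
width: -0.0005
grasp_force: 3.0
```

Request:
{"name": "move_arm", "arguments": {"plan": [[0,0,0,0,0,0.05,255],[0,0,0,0,0,0.05,255],[0,0,0,0,0,0.05,255],[0,0,0,0,0,0.05,255],[0,0,0,0,0,0,255]]}}

```text
clock: 28.43
tcp_pos: [0.5036, -0.0078, 0.0759]
orientation: [[0.928, 0.372, 0.0], [0.372, -0.928, -0.0], [0.0, 0.0, -1.0]]
contact_force: [-3.2, -0.1, 6.8]
width: -0.0004
grasp_force: 3.0
```

Request:
{"name": "move_arm", "arguments": {"plan": [[0,0,0,0,0,0.05,255],[0,0,0,0,0,0.05,255],[0,0,0,0,0,0.05,255],[0,0,0,0,0,0,255]]}}

```text
clock: 28.77
tcp_pos: [0.5036, -0.0078, 0.0744]
orientation: [[0.928, 0.372, 0.0], [0.372, -0.928, -0.0], [0.0, 0.0, -1.0]]
contact_force: [-2.4, 0.9, 6.3]
width: -0.0007
grasp_force: 3.2
```

Request:
{"name": "move_arm", "arguments": {"plan": [[0,0,0,0,0,0.05,255],[0,0,0,0,0,0.05,255],[0,0,0,0,0,0,255]]}}

```text
clock: 29.02
tcp_pos: [0.5036, -0.0078, 0.0736]
orientation: [[0.928, 0.372, 0.0], [0.372, -0.928, -0.0], [0.0, 0.0, -1.0]]
contact_force: [-2.7, -0.9, 8.6]
width: 0.0001
grasp_force: 4.1
```

Request:
{"name": "move_arm", "arguments": {"plan": [[0,0,0,0,0,0.05,255],[0,0,0,0,0,0.05,255],[0,0,0,0,0,0,255]]}}

```text
clock: 29.27
tcp_pos: [0.5036, -0.0078, 0.0727]
orientation: [[0.928, 0.372, 0.0], [0.372, -0.928, -0.0], [0.0, 0.001, -1.0]]
contact_force: [-3.4, 0.1, 9.7]
width: -0.0
grasp_force: 4.9
```

Request:
{"name": "move_arm", "arguments": {"plan": [[0,0,0,0,0,0.05,255],[0,0,0,0,0,0,255]]}}

```text
clock: 29.43
tcp_pos: [0.5037, -0.0078, 0.0723]
orientation: [[0.928, 0.372, 0.001], [0.372, -0.928, -0.0], [0.0, 0.001, -1.0]]
contact_force: [-4.2, -0.7, 10.6]
width: 0.0001
grasp_force: 5.4
```

Request:
{"name": "move_arm", "arguments": {"plan": [[0,0,0,0,0,0.05,255],[0,0,0,0,0,0,255]]}}

```text
clock: 29.6
tcp_pos: [0.5036, -0.0077, 0.0719]
orientation: [[0.928, 0.372, 0.001], [0.372, -0.928, -0.0], [0.0, 0.001, -1.0]]
contact_force: [-4.4, -0.2, 12.1]
width: -0.0003
grasp_force: 5.8
```

Request:
{"name": "move_arm", "arguments": {"plan": [[0,0,0,0,0,0.05,255],[0,0,0,0,0,0,255]]}}

```text
clock: 29.77
tcp_pos: [0.5037, -0.0078, 0.0715]
orientation: [[0.928, 0.372, 0.001], [0.372, -0.928, -0.001], [0.0, 0.001, -1.0]]
contact_force: [-4.5, -0.7, 12.1]
width: 0.0001
grasp_force: 6.4
```

Request:
{"name": "move_arm", "arguments": {"plan": [[0,0,0,0,0,0.02,255],[0,0,0,0,0,0,255]]}}

```text
clock: 29.93
tcp_pos: [0.5037, -0.0078, 0.0714]
orientation: [[0.928, 0.372, 0.001], [0.372, -0.928, -0.001], [0.0, 0.001, -1.0]]
contact_force: [-6.0, -1.6, 14.5]
width: -0.0
grasp_force: 7.3
```

Request:
{"name": "move_arm", "arguments": {"plan": [[0,0,0,0,0,0.01,255],[0,0,0,0,0,0,255]]}}

```text
clock: 30.1
tcp_pos: [0.5037, -0.0078, 0.0715]
orientation: [[0.928, 0.372, 0.001], [0.372, -0.928, -0.001], [0.0, 0.001, -1.0]]
contact_force: [-6.2, 0.3, 16.5]
width: 0.0002
grasp_force: 7.8
```

Request:
{"name": "move_arm", "arguments": {"plan": [[0,0,0,0,0,-0.4,255],[0,0,0,0,0,-1,255],[0,0,0,0,0,-1.1,255],[0,0,0,0.65,1,0,255],[0,0,0,1.3,2,0,255],[0,0,0,1.6,2.5,0,255],[0,0,0,1.6,2.5,0,255],[0,0,0,1.6,2.5,0,255],[0,0,0,1.1,1.6,0,255],[0,0,0,0.6,0.95,0,255],[0,0,0,0,0,0.3,255],[0,0,0,0,0,0.5,255],[0,0,0,0,0,0.3,255],[0,0,0,0,0,0.1,255],[0,0,0,0,0,0,255]]}}

```text
clock: 31.35
tcp_pos: [0.6296, -0.0969, 0.0827]
orientation: [[0.928, 0.373, -0.001], [0.373, -0.928, 0.0], [-0.001, -0.0, -1.0]]
contact_force: [0.6, -0.1, 0.5]
width: -0.0001
grasp_force: 0.0
```

Request:
{"name": "move_arm", "arguments": {"plan": [[0,0,0,0,0,0.05,255],[0,0,0,0,0,0.05,255],[0,0,0,0,0,0.05,255],[0,0,0,0,0,0,255]]}}

```text
clock: 31.68
tcp_pos: [0.6304, -0.0975, 0.0817]
orientation: [[0.928, 0.372, 0.0], [0.372, -0.928, -0.0], [0.0, 0.0, -1.0]]
contact_force: [0.0, -0.0, 0.0]
width: -0.0002
grasp_force: 0.0
```

Request:
{"name": "move_arm", "arguments": {"plan": [[0,0,0,0,0,0.05,255],[0,0,0,0,0,0.05,255],[0,0,0,0,0,0.05,255],[0,0,0,0,0,0.05,255],[0,0,0,0,0,0.05,255],[0,0,0,0,0,0.05,255],[0,0,0,0,0,0.05,255],[0,0,0,0,0,0.05,255],[0,0,0,0,0,0,255]]}}

```text
clock: 32.43
tcp_pos: [0.6305, -0.0975, 0.0784]
orientation: [[0.928, 0.372, 0.0], [0.372, -0.928, -0.0], [0.0, 0.0, -1.0]]
contact_force: [-2.4, 0.0, 5.8]
width: -0.0004
grasp_force: 3.1
```

Request:
{"name": "move_arm", "arguments": {"plan": [[0,0,0,0,0,0.05,255],[0,0,0,0,0,0.05,255],[0,0,0,0,0,0.05,255],[0,0,0,0,0,0.05,255],[0,0,0,0,0,0.05,255],[0,0,0,0,0,0.05,255],[0,0,0,0,0,0,255]]}}

```text
clock: 33.02
tcp_pos: [0.6305, -0.0975, 0.0754]
orientation: [[0.928, 0.372, 0.0], [0.372, -0.928, -0.0], [0.0, 0.0, -1.0]]
contact_force: [-3.4, 0.5, 6.3]
width: -0.0003
grasp_force: 3.1
```

Request:
{"name": "move_arm", "arguments": {"plan": [[0,0,0,0,0,0.05,255],[0,0,0,0,0,0.05,255],[0,0,0,0,0,0,255]]}}

```text
clock: 33.27
tcp_pos: [0.6305, -0.0975, 0.0745]
orientation: [[0.928, 0.372, 0.0], [0.372, -0.928, -0.0], [0.0, 0.0, -1.0]]
contact_force: [-3.7, 1.1, 6.4]
width: -0.0006
grasp_force: 3.5
```

Request:
{"name": "move_arm", "arguments": {"plan": [[0,0,0,0,0,0.05,255],[0,0,0,0,0,0.05,255],[0,0,0,0,0,0.05,255],[0,0,0,0,0,0.05,255],[0,0,0,0,0,0,255]]}}

```text
clock: 33.68
tcp_pos: [0.6305, -0.0975, 0.0728]
orientation: [[0.928, 0.371, 0.001], [0.371, -0.928, -0.0], [0.0, 0.001, -1.0]]
contact_force: [-4.8, 0.7, 9.4]
width: -0.0
grasp_force: 5.0
```

Request:
{"name": "move_arm", "arguments": {"plan": [[0,0,0,0,0,0.05,255],[0,0,0,0,0,0,255]]}}

```text
clock: 33.85
tcp_pos: [0.6305, -0.0975, 0.0725]
orientation: [[0.928, 0.372, 0.001], [0.372, -0.928, -0.0], [0.0, 0.001, -1.0]]
contact_force: [-5.1, 0.3, 11.1]
width: -0.0002
grasp_force: 5.4
```

Request:
{"name": "move_arm", "arguments": {"plan": [[0,0,0,0,0,0.03,255],[0,0,0,0,0,0,255]]}}

```text
clock: 34.02
tcp_pos: [0.6306, -0.0975, 0.0723]
orientation: [[0.928, 0.372, 0.001], [0.372, -0.928, -0.0], [0.0, 0.001, -1.0]]
contact_force: [-5.5, 0.5, 12.1]
width: -0.0
grasp_force: 5.8
```

Request:
{"name": "move_arm", "arguments": {"plan": [[0,0,0,0,0,0.05,255],[0,0,0,0,0,0,255]]}}

```text
clock: 34.18
tcp_pos: [0.6306, -0.0975, 0.0718]
orientation: [[0.928, 0.372, 0.001], [0.372, -0.928, -0.0], [0.0, 0.001, -1.0]]
contact_force: [-5.6, 0.7, 11.3]
width: -0.0001
grasp_force: 6.1
```

Request:
{"name": "move_arm", "arguments": {"plan": [[0,0,0,0,0,0.03,255],[0,0,0,0,0,0,255]]}}

```text
clock: 34.35
tcp_pos: [0.6305, -0.0975, 0.0716]
orientation: [[0.928, 0.372, 0.001], [0.372, -0.928, -0.001], [0.0, 0.001, -1.0]]
contact_force: [-5.1, 0.0, 12.9]
width: -0.0004
grasp_force: 6.5
```

Request:
{"name": "move_arm", "arguments": {"plan": [[0,0,0,0,0,0.02,255],[0,0,0,0,0,0,255]]}}

```text
clock: 34.52
tcp_pos: [0.6306, -0.0975, 0.0716]
orientation: [[0.928, 0.372, 0.001], [0.372, -0.928, -0.0], [0.001, 0.001, -1.0]]
contact_force: [-6.0, 0.2, 14.8]
width: -0.0
grasp_force: 7.1
```

Request:
{"name": "move_arm", "arguments": {"plan": [[0,0,0,0,0,0.01,255],[0,0,0,0,0,0,255]]}}

```text
clock: 34.68
tcp_pos: [0.6306, -0.0975, 0.0716]
orientation: [[0.928, 0.372, 0.001], [0.372, -0.928, -0.001], [0.001, 0.001, -1.0]]
contact_force: [-6.8, 0.8, 14.3]
width: 0.0002
grasp_force: 7.4
```

All four pins are home at readings of 0.0714–0.0716, except pin1 at 0.0720, which was pressed while the plate was tilted. I'm going back to check that pin1 is snug.

Request:
{"name": "move_arm", "arguments": {"plan": [[0,0,0,0,0,-0.4,255],[0,0,0,0,0,-1,255],[0,0,0,0,0,-1,255],[0,0,0,0.2,-0.85,0,255],[0,0,0,0.4,-1.7,0,255],[0,0,0,0.5,-2.2,0,255],[0,0,0,0.5,-2.2,0,255],[0,0,0,0.4,-2,0,255],[0,0,0,0.2,-1.1,0,255],[0,0,0,0.1,-0.7,0,255],[0,0,0,0,0,0.5,255],[0,0,0,0,0,0.7,255],[0,0,0,0,0,0.5,255],[0,0,0,0,0,0.3,255],[0,0,0,0,0,0,255],[0,0,0,0,0,0,255]]}}

```text
clock: 36.02
tcp_pos: [0.6117, 0.0101, 0.0732]
orientation: [[0.929, 0.371, -0.001], [0.371, -0.929, 0.0], [-0.001, -0.0, -1.0]]
contact_force: [0.0, -1.3, 0.4]
width: 0.0002
grasp_force: 0.0
```

Request:
{"name": "move_arm", "arguments": {"plan": [[0,0,0,0,0,0.05,255],[0,0,0,0,0,0.05,255],[0,0,0,0,0,0,255]]}}

```text
clock: 36.27
tcp_pos: [0.6118, 0.0108, 0.0727]
orientation: [[0.928, 0.372, 0.0], [0.372, -0.928, 0.0], [0.0, -0.0, -1.0]]
contact_force: [-0.4, 0.8, -0.3]
width: -0.0001
grasp_force: 0.0
```

Request:
{"name": "move_arm", "arguments": {"plan": [[0,0,0,0,0,0.05,255],[0,0,0,0,0,0.05,255],[0,0,0,0,0,0,255]]}}

```text
clock: 36.52
tcp_pos: [0.6119, 0.0109, 0.072]
orientation: [[0.928, 0.372, 0.0], [0.372, -0.928, -0.0], [0.0, 0.0, -1.0]]
contact_force: [-2.1, -1.3, 3.4]
width: -0.0001
grasp_force: 1.8
```

Request:
{"name": "move_arm", "arguments": {"plan": [[0,0,0,0,0,0.05,255],[0,0,0,0,0,0.05,255],[0,0,0,0,0,0,255]]}}

```text
clock: 36.77
tcp_pos: [0.612, 0.0109, 0.0719]
orientation: [[0.928, 0.372, 0.001], [0.372, -0.928, -0.0], [0.0, 0.001, -1.0]]
contact_force: [-4.1, -0.6, 11.4]
width: -0.0001
grasp_force: 5.5
```

Request:
{"name": "move_arm", "arguments": {"plan": [[0,0,0,0,0,0.03,255],[0,0,0,0,0,0,255]]}}

```text
clock: 36.93
tcp_pos: [0.612, 0.0109, 0.0717]
orientation: [[0.928, 0.372, 0.001], [0.372, -0.928, -0.0], [0.001, 0.001, -1.0]]
contact_force: [-5.6, -0.2, 11.9]
width: -0.0
grasp_force: 6.1
```

Request:
{"name": "move_arm", "arguments": {"plan": [[0,0,0,0,0,0.04,255],[0,0,0,0,0,0,255]]}}

```text
clock: 37.1
tcp_pos: [0.612, 0.0109, 0.0715]
orientation: [[0.928, 0.372, 0.001], [0.372, -0.928, -0.0], [0.001, 0.001, -1.0]]
contact_force: [-5.8, -1.1, 14.3]
width: 0.0007
grasp_force: 6.9
```

Request:
{"name": "move_arm", "arguments": {"plan": [[0,0,0,0,0,0.02,255],[0,0,0,0,0,0,255]]}}

```text
clock: 37.27
tcp_pos: [0.612, 0.0109, 0.0715]
orientation: [[0.928, 0.372, 0.001], [0.372, -0.928, -0.0], [0.001, 0.001, -1.0]]
contact_force: [-6.5, -0.7, 15.0]
width: -0.0004
grasp_force: 7.6
```

Topping up pin3 the same way, since it was also pressed before pins 2 and 4 were seated.

Request:
{"name": "move_arm", "arguments": {"plan": [[0,0,0,0,0,-0.4,255],[0,0,0,0,0,-1,255],[0,0,0,0,0,-1,255],[0,0,0,-1,0.65,0,255],[0,0,0,-2,1.3,0,255],[0,0,0,-2.5,1.65,0,255],[0,0,0,-2.5,1.65,0,255],[0,0,0,-2.5,1.65,0,255],[0,0,0,-1.6,1,0,255],[0,0,0,-0.9,0.6,0,255],[0,0,0,0,0,0.5,255],[0,0,0,0,0,0.7,255],[0,0,0,0,0,0.5,255],[0,0,0,0,0,0.3,255],[0,0,0,0,0,0,255],[0,0,0,0,0,0,255]]}}

```text
clock: 38.6
tcp_pos: [0.5229, -0.1153, 0.0732]
orientation: [[0.928, 0.373, -0.001], [0.373, -0.928, 0.001], [-0.0, -0.001, -1.0]]
contact_force: [0.5, 0.8, -0.3]
width: -0.0
grasp_force: 0.0
```

Request:
{"name": "move_arm", "arguments": {"plan": [[0,0,0,0,0,0.05,255],[0,0,0,0,0,0.05,255],[0,0,0,0,0,0,255]]}}

```text
clock: 38.85
tcp_pos: [0.5229, -0.1162, 0.0728]
orientation: [[0.928, 0.372, 0.0], [0.372, -0.928, 0.0], [0.0, 0.0, -1.0]]
contact_force: [0.0, 0.6, 0.3]
width: -0.0005
grasp_force: 0.0
```

Request:
{"name": "move_arm", "arguments": {"plan": [[0,0,0,0,0,0.05,255],[0,0,0,0,0,0.05,255],[0,0,0,0,0,0,255]]}}

```text
clock: 39.1
tcp_pos: [0.5227, -0.1164, 0.0717]
orientation: [[0.928, 0.372, 0.0], [0.372, -0.928, -0.0], [0.0, 0.0, -1.0]]
contact_force: [-0.8, 0.8, 0.4]
width: 0.0002
grasp_force: 0.0
```

Request:
{"name": "move_arm", "arguments": {"plan": [[0,0,0,0,0,0.05,255],[0,0,0,0,0,0.05,255],[0,0,0,0,0,0,255]]}}

```text
clock: 39.35
tcp_pos: [0.5228, -0.1164, 0.0716]
orientation: [[0.928, 0.372, 0.0], [0.372, -0.928, -0.0], [0.0, 0.0, -1.0]]
contact_force: [-4.0, -0.3, 9.5]
width: -0.0001
grasp_force: 4.7
```

Request:
{"name": "move_arm", "arguments": {"plan": [[0,0,0,0,0,0.05,255],[0,0,0,0,0,0,255]]}}

```text
clock: 39.52
tcp_pos: [0.5228, -0.1164, 0.0715]
orientation: [[0.928, 0.372, 0.0], [0.372, -0.928, -0.001], [0.0, 0.001, -1.0]]
contact_force: [-4.7, 1.1, 12.8]
width: -0.0003
grasp_force: 6.3
```

Request:
{"name": "move_arm", "arguments": {"plan": [[0,0,0,0,0,0.03,255],[0,0,0,0,0,0,255]]}}

```text
clock: 39.68
tcp_pos: [0.5229, -0.1164, 0.0714]
orientation: [[0.928, 0.372, 0.0], [0.372, -0.928, -0.001], [0.0, 0.001, -1.0]]
contact_force: [-6.1, 1.0, 14.3]
width: -0.0001
grasp_force: 7.5
```

Pin3 is snug. Now I'll lift clear and check.

Request:
{"name": "move_arm", "arguments": {"plan": [[0,0,0,0,0,-0.5,255],[0,0,0,0,0,-1.5,255],[0,0,0,0,0,-3,255],[0,0,0,0,0,-3,255],[0,0,0,-1,3,0,255],[0,0,0,-1,3,0,255],[0,0,0,-1,3,0,255],[0,0,0,-1,3,0,255],[0,0,0,0,0,0,255],[0,0,0,0,0,0,255],[0,0,0,0,0,0,255]]}}

```text
clock: 40.6
tcp_pos: [0.5302, -0.242, 0.1498]
orientation: [[0.928, 0.372, -0.0], [0.372, -0.928, 0.001], [0.0, -0.001, -1.0]]
contact_force: [0.6, 1.1, -0.3]
width: 0.0
grasp_force: 0.0
```

Run:
```python
from h import *
from station import read_camera,read_state
s=read_state();print(s['tcp_pos'],s['contact_force'],s['clock'])
S=read_camera('scene');T=read_camera('top')
cv2.imwrite('pics/a9.png',cv2.resize(S['color'][180:285,230:370,::-1],(800,600),interpolation=cv2.INTER_NEAREST))
# base-plate top level from scene depth: points ringing the fins in the board frame
a=np.radians(9.84);c0=np.array([.5672,-.0520]);X=np.array([np.cos(a),np.sin(a)]);Y=np.array([-np.sin(a),np.cos(a)])
for C,n in((S,'scene'),(T,'top')):
    Q=[]
    for bx,by in [(i*.001,j*.001) for i in range(-66,67,3) for j in range(-66,67,3)]:
        if max(abs(bx),abs(by))<.043 or min(abs(abs(bx)-.055)+0*by,9)<.014 and abs(abs(by)-.055)<.014: continue
        p=np.r_[c0+bx*X+by*Y,.089];u=proj(C,p).round().astype(int);d=C['depth'][u[1],u[0]]
        if d>0:
            w=C['R'].T@(undist(C,u)*d-C['t'])
            if .075<w[2]<.105:Q.append((bx,by,w[2]))
    Q=np.array(Q)
    if len(Q)>20:
        f=np.linalg.lstsq(np.c_[Q[:,:2],np.ones(len(Q))],Q[:,2],rcond=None)[0];print(n,len(Q),f,np.degrees(f[:2]))
```

```text
[ 0.53017532 -0.24203835  0.14977878] [ 0.62799318  1.06893479 -0.27404003] 40.6
scene 852 [-0.01297975  0.01487384  0.09004531] [-0.74368475  0.85220839]
top 860 [0.00138916 0.00025372 0.09039596] [0.07959317 0.01453706]
```

View pics/a9.png

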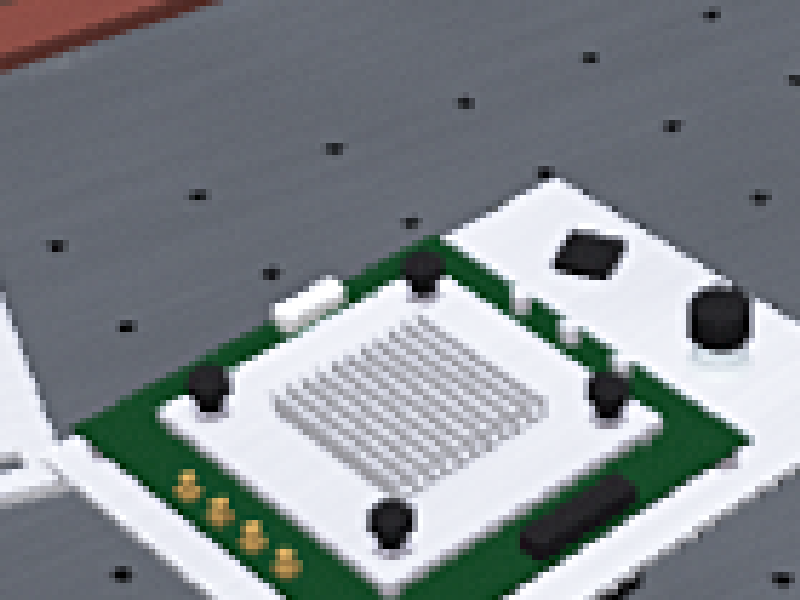

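The crop shows all four caps, at (210,388), (423,272), (608,395) and (391,522), sitting at equal height above a level plate. The top-view depth gives 0.08° of tilt. The jar at (720,318) and chip at (590,253) haven't moved, and the arm is clear, so I'm handing in.

```bash
python3 -c "
from station import ticket
print(ticket.job_done())"
```

```text
the job is handed in; nothing more can be done
None
```

The job is handed in: all four pins were pressed in star order (about 6 mm each, then home at 14–17 N), with an extra top-up press on pins 1 and 3, and the heat-sink is level to about 0.1° in the top view with the pins released and the jar and chip unmoved.

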